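# Hang the slide rack on the drying stand

### The job

Take the rack of microscope slides by its handle, lift it up out of its staining dish and hang it on the drying stand: bring the handle bar in from the front through the open mouths of the two hooks, under the crossbar, then lower it gently until the bar rests in both throats, and let go so that the rack hangs level and still. Never let it fall, do not ram the stand, and leave the dish and the other things on the bench where they are.

Things in the scene. Friction and masses are not known exactly. Their poses are not given: they have to be found in the camera images.
- slide_rack: Steel rack of 13 glass slides: a block 84 mm (its x) by 120 mm (its y) by 36 mm high, 0.2 to 0.4 kg, with a rigid upright wire handle over it. Origin: centre of its underside; z up. At the start it stands upright in one of the two white dishes. It is the same turned by half about z. Its weight hangs straight below the handle bar.
- rack_handle (a point): Middle of the handle's straight top bar, 100 mm above the rack's underside, 64 mm above the slides; axes as the rack's, bar along y. Bar 9 mm thick, straight for 49 mm to each side, then bent down into 7 mm wires at y = -58 and +58 mm. A black sleeve, 13 mm thick and 36 mm long, covers its middle: the place to grip.
- dish: White plastic staining dish, loose, 0.45 kg, open on top: 106 mm (its x) by 146 mm (its y) outside, 60 mm high, walls and floor 4 mm. Origin: centre of its underside. The rack stands on its floor, long side along long side, with about 7 mm to spare at each side and 9 mm at each end.
- drying_stand: Steel drying stand, fixed: drip tray 180 mm (x) by 360 mm (y), 18 mm high; near its back edge, at x = +53 mm, two 12 mm uprights at y = -155 and +155 mm; on them a 12 mm crossbar along y, its axis 310 mm above the bench. Two J-hooks of 8 mm wire hang from it at y = -35 and +35 mm. Origin: centre of the tray's underside. Front, to which the hooks open: -x.
- hook_seat (a point): Where the middle of the handle bar's axis lies when the rack is hung: midway between the two hooks, 200 mm above the bench, at x = +40 mm of the stand; axes as the stand's. From this point: each shank comes straight down from the crossbar at x = +13 mm, turns through a round throat 18 mm wide inside and ends in an upturned tip at x = -14 mm, whose top is 15 mm above.
- hook_mouth (a point): Middle of the hooks' mouths, 35 mm above hook_seat; axes as the stand's. The bar comes in here along +x, over the tips (axis at least 20 mm above hook_seat), then goes down. The crossbar's underside is 69 mm above this point, so an upright gripper strikes it; one leaning back to -x by 35 to 45 degrees passes. 62 mm free between the hooks for the fingers.
- spare_dish: A second dish of the same make, empty. Not to be disturbed.
- tube_rack: Grey rack of capped sample tubes, 50 x 210 mm, 96 mm high, at the far right. Not to be disturbed.
- reagent_bottle: Amber bottle with a black cap, 72 mm across, 170 mm high, at the far left. Not to be disturbed.
- slide_box: Flat closed slide box, 97 x 207 mm, 36 mm high, close in front of the robot. Not to be disturbed.

How it is judged:
On the way, in this order (a step that is already met when the one before it is completed fails the run):
1. the rack is lifted clear above the rim of its dish (height (world z) of slide_rack above 0.065 m and contact force between slide_rack and dish below 0.1 N), for 0.1 s.
2. the handle bar is in the hooks' mouths, above the throats and not yet down in them (x of rack_handle in the frame of hook_seat between -0.01 and 0.01 m and y of rack_handle in the frame of hook_seat between -0.014 and 0.014 m and z of rack_handle in the frame of hook_seat between 0.006 and 0.09 m), for 0.1 s.
At the end, for the whole second after the job is handed in: The handle bar rests in both hook throats (its middle within 5 mm front to back, 14 mm along the bar and 4 mm in height of the seat point), the rack hangs from the stand within 0.15 rad of upright, at rest and released (x of rack_handle in the frame of hook_seat between -0.005 and 0.005 m and y of rack_handle in the frame of hook_seat between -0.014 and 0.014 m and z of rack_handle in the frame of hook_seat between -0.004 and 0.004 m and angle between slide_rack's own z axis and vertical below 0.15 rad and contact force between slide_rack and drying_stand above 1 N and linear speed of slide_rack below 0.03 m/s and angular speed of slide_rack below 0.3 rad/s); the robot touches nothing.
It fails at once if the rack falls: faster than 0.45 m/s with no finger on it (linear speed of slide_rack above 0.45 m/s and contact force between the fingers and slide_rack below 0.01 N).
It fails at once if the rack is rammed against the stand with more than 40 N (contact force between slide_rack and drying_stand above 40 N).
It fails at once if the arm or fingers push the stand with more than 40 N (contact force between any of the arm, the fingers and drying_stand above 40 N).
It fails at once if the dish is moved more than 25 mm (distance of dish from where it was at the start of the episode above 0.025 m).
It fails at once if a bystander is moved more than 15 mm (distance of any of spare_dish, tube_rack, reagent_bottle, slide_box from where it was at the start of the episode above 0.015 m).
It also fails if it takes over 48 s, if anything falls off the work surface, if the arm or the gripper's body presses on something with over 40 N, if the wrist force passes 120 N, or if a joint passes its speed limit or range.

### The arm

A 7-joint arm with a two-finger parallel gripper is mounted at the origin on the work surface. World frame = base frame: x ahead of the robot, y to its left, z up, the work surface at z = 0. Lengths are in m, angles in rad, forces in N, time in s.
With the tool pointing down it reaches from about 0.425 to 0.925 m from the base axis. Payload 6.8 kg.
Tool frame: the origin (TCP) lies on the front face of the gripper's body, between the roots of the fingers; the fingertips stand 73 mm ahead of it and the grasp point (between the pads) lies 54 mm ahead of it; z points along the fingers, y is the direction in which the jaws open and shut (so a half turn about z gives the same grasp; the last joint's range is limited). The gripper opens to 85 mm and grips with 20 to 120 N. Pads are 22 mm wide; open, the fingers measure 114 mm over their backs; the gripper's body (76 mm by 85 mm) begins 54 mm behind the grasp point. The pads swing forward as they close: fully open they stand 13 mm farther back than shut.
Start: joints at [1.119, 0.477, 0.022, 1.555, -0.011, 1.109, -0.083], TCP at [0.228, -0.636, 0.304] pointing down, gripper open.
Joint ranges: [-2.96, 2.96], [-0.34, 2.1], [-1.41, 1.46], [0.24, 2.44], [-1.37, 4.51], [0.17, 1.92], [-2.96, 2.96]. Speed limits (rad/s): [2.39, 2.39, 3.14, 3.14, 3.14, 3.14, 3.14].

### API

Orientations are given as a 3x3 rotation matrix whose columns are the frame's x, y, z axes.
In Python, from cell import r gives the robot as it stands.
- The arm moves only by the tool servo_tool, never from a script. Its argument "increments" is a list of rows, each an object of numbers: "x", "y", "z": the shift along the world's x, y, z in mm; "wx", "wy", "wz": the turn, a rotation vector about the world's x, y, z in rad. A call has 1 to 10 rows; each row shifts and turns the commanded pose from where the row before left it; what a row does not reach is not made up. A row lasts 1/8 s, in which the tool goes at most 62.5 mm and 10.7 degrees, less where a joint would pass 70% of its speed; a pose out of reach is approached as far as the arm can. A call with a gripper value outside its range is refused whole. "fingers" is the opening in per cent of the stroke, from 0 (shut) to 100 (fully open), set as the call begins (left out, the last holds). The fingers move at their own pace and stop on an object; "force" is the grip in N (left out, the last holds). Time passes only in rows, so rows that do not move let the fingers close. It gives the time, the measured TCP pose, the force and the opening at its end, in the units of the state.
- r.sense(): the state, without advancing time (a new reading comes with each control period).
- r.get_image(name): name is "scene" or "top"; returns the picture (400x640x3 uint8, red, green, blue); there is no depth.
- r.camera_params(name): a dict with "fov_y" (degrees; the focal length in pixels is half the picture's height over the tangent of half this angle, whatever the lens; pixels are square), "cx", "cy" (the principal point, pixels), "world_to_cam" (4x4, takes a point from world to camera coordinates). Camera axes: x right, y up, looking along -z (the intrinsics and any distortion apply to the point x, -y, -z); pixel columns grow to the right and rows downward; lengths in m; the calibration is good to about 2 mm. A picture is of the moment at which its call begins. camera_params takes no time and is no camera call.
- r.hand_in(): hands the job in, once; it reports no verdict.
The state is a dict: "time_s": time; "joint_positions": joint angles; "qd": joint speeds; "tau": joint torques, N m; "tcp_pos": TCP position; "eef_rot": TCP orientation; "ft_force": force on the tool from outside, world axes, zero at the start; "ft_torque": the same for the moment, N m; "grip_width": finger opening in m.
Only numpy, scipy, OpenCV 4.12 (cv2) and the standard library are available. Lean on these libraries where they do the work, as an engineer would, in place of code of your own. Each camera call takes 0.05 s, during which the arm holds its last target.

## Working session

There is one attempt and no reset: what is moved stays moved. The work goes in short steps, Python scripts to look and compute and a tool call to move; the robot and the scene stay as the last step left them, time stands still between calls to the robot, and variables do not carry over. Pictures are saved under pics/ and viewed, and the job is handed in when it is done.

Besides the shell and the picture viewer there is one more tool, called after "Request:" as name([rows], argument=value, ...), one row to a line, values as JSON. servo_tool: Moves the arm, as the interface text tells. Its arguments: {"type":"object","properties":{"increments":{"type":"array","items":{"type":"object","properties":{"x":{"type":"number"},"y":{"type":"number"},"z":{"type":"number"},"wx":{"type":"number"},"wy":{"type":"number"},"wz":{"type":"number"}}}},"fingers":{"type":"number"},"force":{"type":"number"}},"required":["increments"]}

```bash
mkdir -p pics; ls; python3 - <<'E'
from cell import r
import cv2
for n in ("scene","top"):
    im=r.get_image(n); cv2.imwrite(f"pics/{n}0.png",im[:,:,::-1])
    p=r.camera_params(n); print(n,p)
s=r.sense(); print({k:s[k] for k in("time_s","tcp_pos","eef_rot","ft_force","grip_width")})
E
```

```text
pics
scene {'fov_y': 46.36215271030693, 'cx': 320.6748086116134, 'cy': 194.0585959849292, 'world_to_cam': array([[-0.24033702,  0.9705052 ,  0.01891508,  0.06834112],
       [-0.72610399, -0.1926773 ,  0.66003671,  0.30586992],
       [ 0.64421356,  0.14489694,  0.75099518, -1.69915337],
       [ 0.        ,  0.        ,  0.        ,  1.        ]])}
top {'fov_y': 43.42487020275546, 'cx': 319.8215602924243, 'cy': 211.34970400850816, 'world_to_cam': array([[ 0.00895806, -0.99982402, -0.01648293,  0.06866701],
       [ 0.98512751,  0.00599544,  0.17172023, -0.58900577],
       [-0.17159118, -0.01777607,  0.98500786, -1.62424314],
       [ 0.        ,  0.        ,  0.        ,  1.        ]])}
{'time_s': 0.1, 'tcp_pos': array([ 0.22737468, -0.635115  ,  0.30302193]), 'eef_rot': array([[ 9.41485138e-01,  3.37053868e-01, -6.52178839e-04],
       [ 3.37054485e-01, -9.41483893e-01,  1.53440935e-03],
       [-9.68372658e-05, -1.66444340e-03, -9.99998610e-01]]), 'ft_force': array([-0.28443001, -0.55229332,  0.3711992 ]), 'grip_width': 0.08527961942582522}
```

View pics/scene0.png

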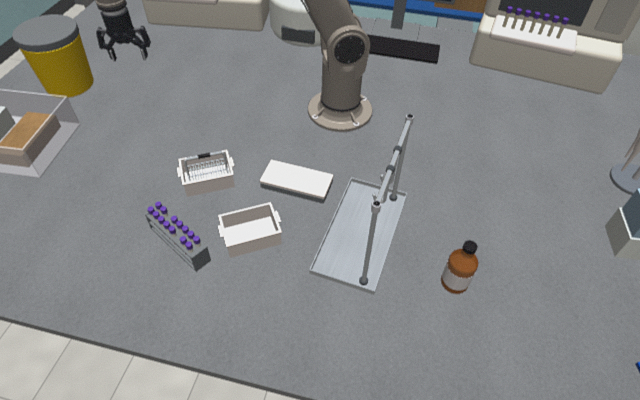

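View pics/top0.png

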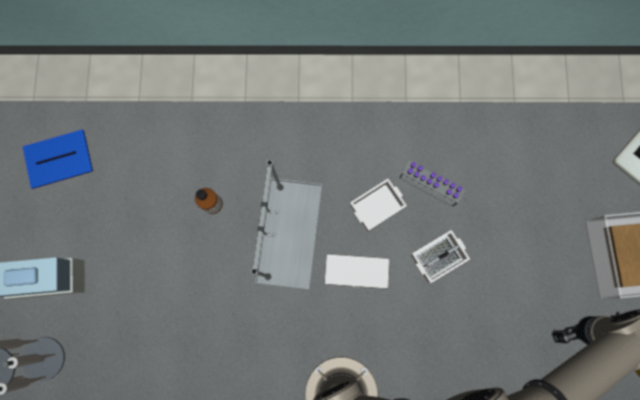

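The scene view shows the rack in its dish at about (205,168), and the black sleeve at about (205,156). The stand is at (365,235), the spare dish at (250,230). In the top view the rack is at (440,256), and the stand's tray at (290,235) with its crossbar running from (269,162) to (255,271), so the stand's front faces the rack. I'll zoom in.

```bash
python3 - <<'E'
import cv2
t=cv2.imread("pics/top0.png"); s=cv2.imread("pics/scene0.png")
cv2.imwrite("pics/t_r.png",cv2.resize(t[220:292,400:480],None,fx=8,fy=8,interpolation=cv2.INTER_CUBIC))
cv2.imwrite("pics/t_s.png",cv2.resize(t[150:300,235:335],None,fx=4,fy=4,interpolation=cv2.INTER_CUBIC))
cv2.imwrite("pics/s_r.png",cv2.resize(s[140:200,165:245],None,fx=8,fy=8,interpolation=cv2.INTER_CUBIC))
cv2.imwrite("pics/s_s.png",cv2.resize(s[105:300,300:430],None,fx=3,fy=3,interpolation=cv2.INTER_CUBIC))
E
```

```text
(no output)
```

View pics/t_r.png

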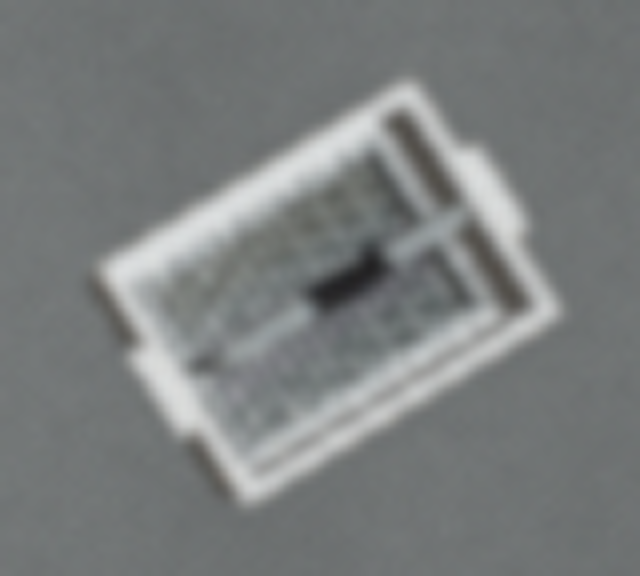

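View pics/t_s.png

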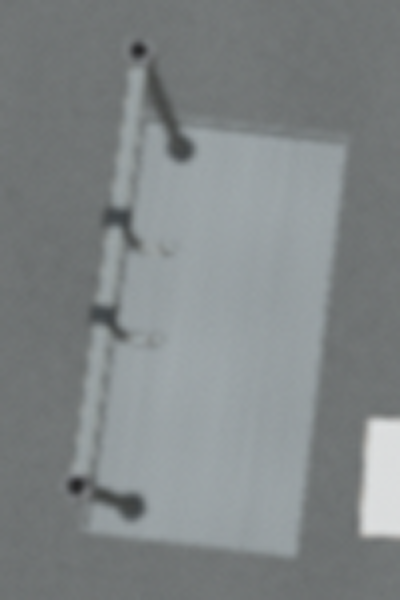

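View pics/s_r.png

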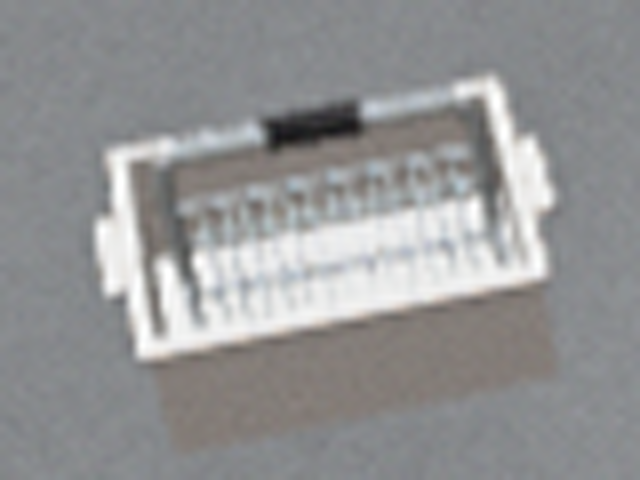

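View pics/s_s.png

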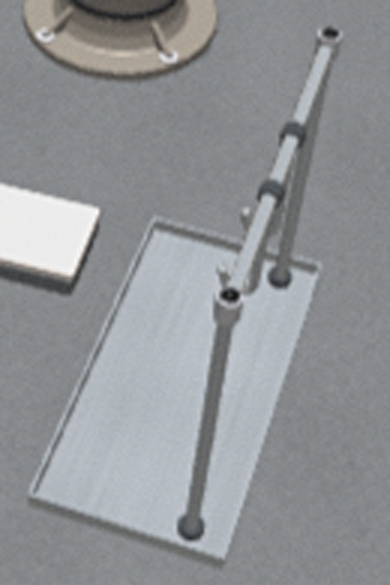

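```bash
cat > h.py <<'E'
import numpy as np, cv2
from cell import r
P={n:r.camera_params(n) for n in("scene","top")}
def f(p): return 200/np.tan(np.radians(p["fov_y"])/2)
def proj(n,X):
    p=P[n]; c=p["world_to_cam"]@np.r_[X,1]; k=f(p)
    return np.array([p["cx"]+k*c[0]/-c[2], p["cy"]-k*c[1]/-c[2]])
def ray(n,uv):
    p=P[n];k=f(p);R=p["world_to_cam"][:3,:3];t=p["world_to_cam"][:3,3]
    d=R.T@np.array([(uv[0]-p["cx"])/k,-(uv[1]-p["cy"])/k,-1.]); return -R.T@t,d/np.linalg.norm(d)
def onz(n,uv,z):
    o,d=ray(n,uv); return o+d*(z-o[2])/d[2]
def tri(us,ut):
    (a,d),(b,e)=ray("scene",us),ray("top",ut)
    s=np.linalg.lstsq(np.c_[d,-e],b-a,rcond=None)[0]
    p,q=a+d*s[0],b+e*s[1]; return (p+q)/2,np.linalg.norm(p-q)
def centroid(im,x0,x1,y0,y1,thr):
    g=im[y0:y1,x0:x1].max(2).astype(float); w=np.clip(thr-g,0,None)
    yy,xx=np.mgrid[y0:y1,x0:x1]; m=np.array([(w*xx).sum(),(w*yy).sum()])/w.sum()
    C=np.cov(np.c_[xx.ravel(),yy.ravel()].T,aweights=w.ravel()); v=np.linalg.eigh(C)[1][:,1]
    return m,v
E
python3 - <<'E'
from h import *
np.set_printoptions(precision=4,suppress=True)
t=cv2.imread("pics/top0.png"); s=cv2.imread("pics/scene0.png")
ct,vt=centroid(t,436,452,249,261,75); cs,vs=centroid(s,196,213,150,161,75)
print("sleeve px",ct,cs,"dirs",vt,vs); X,e=tri(cs,ct); print("sleeve",X,e)
a=onz("top",ct-3*vt,X[2]);b=onz("top",ct+3*vt,X[2]);print("yaw sleeve",np.degrees(np.arctan2(*(b-a)[1::-1])))
u=lambda p,o,k:(np.array(p)+.5)/k-.5+np.array(o)
# dish corners z=.06 top
D=[onz("top",u(p,(400,220),8),.06) for p in[(410,85),(105,270),(250,500),(555,310)]]
print("dish",np.array(D),"c",np.mean(D,0));
for i in range(4):
    d=D[(i+1)%4]-D[i];print(np.linalg.norm(d),np.degrees(np.arctan2(d[1],d[0])))
DS=[onz("scene",u(p,(165,140),8),.06) for p in[(108,150),(490,82),(548,275),(145,355)]]
print("dish scene c",np.mean(DS,0))
# posts
pt=[u(p,(235,150),4) for p in[(138,49),(78,486)]]; ps=[u(p,(300,105),3) for p in[(230,295),(330,35)]]
for i in range(2): print("post",tri(ps[i],pt[i]), [onz("top",pt[i],z) for z in(.31,.318)])
T=[onz("top",u(p,(235,150),4),.018) for p in[(348,138),(298,556),(83,530)]]
print("tray",np.array(T)); print([np.linalg.norm(T[i+1]-T[i]) for i in(0,1)], [np.degrees(np.arctan2(*(T[i+1]-T[i])[1::-1])) for i in (0,1)], "c",(T[0]+T[2])/2)
TS=[onz("scene",u(p,(300,105),3),.018) for p in[(155,218),(322,263),(225,560),(30,496)]]
print("tray scene",np.array(TS),np.mean(TS,0))
# collars on crossbar
for q in[(117,216),(102,315)]: print("collar top",onz("top",u(q,(235,150),4),.316))
for q in[(270,190),(292,133)]: print("collar scn",onz("scene",u(q,(300,105),3),.316))
E
```

```text
sleeve px [443.3739 254.6492] [203.5589 155.7011] dirs [-0.843   0.5379] [-0.9894  0.1449]
sleeve [ 0.4425 -0.3208  0.1019] 0.0007861389758391508
yaw sleeve 122.40920511337862
dish [[ 0.5268 -0.3578  0.06  ]
 [ 0.4499 -0.2312  0.06  ]
 [ 0.3575 -0.2875  0.06  ]
 [ 0.435  -0.4132  0.06  ]] c [ 0.4423 -0.3224  0.06  ]
0.14808583524613061 121.29358321526455
0.10819753189775658 -148.68765599889184
0.1476815141421876 -58.32841210063555
0.10722386093427162 31.094744892863584
dish scene c [ 0.4449 -0.322   0.06  ]
post (array([0.6833, 0.2136, 0.322 ]), np.float64(5.8561882386626816e-05)) [array([0.6866, 0.2151, 0.31  ]), array([0.6844, 0.2142, 0.318 ])]
post (array([0.3742, 0.2477, 0.3188]), np.float64(0.0010568075185974882)) [array([0.3747, 0.2485, 0.31  ]), array([0.3743, 0.2473, 0.318 ])]
tray [[0.6893 0.0684 0.018 ]
 [0.334  0.1069 0.018 ]
 [0.3538 0.2862 0.018 ]]
[np.float64(0.35743095536858166), np.float64(0.18040919226096525)] [np.float64(173.81722078885053), np.float64(83.6837563579843)] c [0.5216 0.1773 0.018 ]
tray scene [[0.3366 0.1108 0.018 ]
 [0.3544 0.2866 0.018 ]
 [0.7133 0.2476 0.018 ]
 [0.6938 0.0712 0.018 ]] [0.5245 0.1791 0.018 ]
collar top [0.5635 0.226  0.316 ]
collar top [0.4932 0.2345 0.316 ]
collar scn [0.5668 0.2257 0.316 ]
collar scn [0.4996 0.2334 0.316 ]
```

```bash
cat >> h.py <<'E'
from scipy.spatial.transform import Rotation as Ro
def tool(yaw_bar,lean=40):
    y=np.radians(yaw_bar);l=np.radians(lean);b=np.array([np.cos(y),np.sin(y),0]);hh=np.array([np.sin(y),-np.cos(y),0])
    z=np.sin(l)*hh-np.cos(l)*np.array([0,0,1.]); return np.c_[b,np.cross(z,b),z]
def go(G,R,back=0):
    s=r.sense(); T=np.array(G)-(.054+back)*R[:,2]
    rv=Ro.from_matrix(R@s["eef_rot"].T).as_rotvec()
    print("t",s["time_s"],"tcp target",T,"shift mm",(T-s["tcp_pos"])*1000,"rotvec",rv,np.degrees(np.linalg.norm(rv)))
    print("grasp now",s["tcp_pos"]+.054*s["eef_rot"][:,2],"F",s["ft_force"],"w",s["grip_width"]); print("q",s["joint_positions"])
E
python3 - <<'E'
from h import *
np.set_printoptions(precision=4,suppress=True)
go([.443,-.321,.103],tool(121.3),.1)
go([.443,-.321,.103],tool(121.3),.0)
E
```

```text
t 0.1 tcp target [ 0.3584 -0.3724  0.221 ] shift mm [131.043  262.6882 -82.0511] rotvec [-0.2659 -0.7511  1.6921] 107.15932655181872
grasp now [ 0.2273 -0.635   0.249 ] F [-0.2844 -0.5523  0.3712] w 0.08527961942582522
q [ 1.1189  0.4777  0.0223  1.5563 -0.0115  1.1093 -0.0831]
t 0.1 tcp target [ 0.4133 -0.339   0.1444] shift mm [ 185.9666  296.0822 -158.6555] rotvec [-0.2659 -0.7511  1.6921] 107.15932655181872
grasp now [ 0.2273 -0.635   0.249 ] F [-0.2844 -0.5523  0.3712] w 0.08527961942582522
q [ 1.1189  0.4777  0.0223  1.5563 -0.0115  1.1093 -0.0831]
```

Request:
servo_tool([
  {"x":8,"y":16,"z":0,"wx":-0.016,"wy":-0.045,"wz":0.1},
  {"x":8,"y":16,"z":0,"wx":-0.016,"wy":-0.045,"wz":0.1},
  {"x":8,"y":16,"z":0,"wx":-0.016,"wy":-0.045,"wz":0.1},
  {"x":8,"y":16,"z":0,"wx":-0.016,"wy":-0.045,"wz":0.1},
  {"x":8,"y":16,"z":0,"wx":-0.016,"wy":-0.045,"wz":0.1},
  {"x":8,"y":16,"z":0,"wx":-0.016,"wy":-0.045,"wz":0.1},
  {"x":8,"y":16,"z":0,"wx":-0.016,"wy":-0.045,"wz":0.1},
  {"x":8,"y":16,"z":0,"wx":-0.016,"wy":-0.045,"wz":0.1},
], fingers=60, force=40)

```text
time_s: 1.1
tcp_pos: [0.2916, -0.5067, 0.3036]
eef_rot: [[0.371, 0.855, 0.363], [0.913, -0.407, 0.024], [0.168, 0.323, -0.931]]
ft_force: [-0.2, 0.3, 0.0]
grip_width: 0.0515
```

```bash
python3 - <<'E'
from h import *
np.set_printoptions(precision=4,suppress=True)
go([.443,-.321,.103],tool(121.3),.1)
E
```

```text
t 1.1 tcp target [ 0.3584 -0.3724  0.221 ] shift mm [ 66.8592 134.3021 -82.5996] rotvec [-0.1423 -0.3884  0.8884] 56.147781050889286
grasp now [ 0.3112 -0.5054  0.2533] F [-0.2473  0.2908  0.    ] w 0.05149970790519721
q [ 1.3585  0.3126 -0.3304  1.8572 -0.3147  0.8452  0.8301]
```

Request:
servo_tool([
  {"x":8.4,"y":16.8,"z":-6,"wx":-0.0178,"wy":-0.0486,"wz":0.111},
  {"x":8.4,"y":16.8,"z":-6,"wx":-0.0178,"wy":-0.0486,"wz":0.111},
  {"x":8.4,"y":16.8,"z":-6,"wx":-0.0178,"wy":-0.0486,"wz":0.111},
  {"x":8.4,"y":16.8,"z":-6,"wx":-0.0178,"wy":-0.0486,"wz":0.111},
  {"x":8.4,"y":16.8,"z":-6,"wx":-0.0178,"wy":-0.0486,"wz":0.111},
  {"x":8.4,"y":16.8,"z":-6,"wx":-0.0178,"wy":-0.0486,"wz":0.111},
  {"x":8.4,"y":16.8,"z":-6,"wx":-0.0178,"wy":-0.0486,"wz":0.111},
  {"x":8.4,"y":16.8,"z":-6,"wx":-0.0178,"wy":-0.0486,"wz":0.111},
  {},
])

```text
$.increments[8]: bad value
```

```bash
python3 - <<'E'
from h import *
np.set_printoptions(precision=4,suppress=True)
go([.443,-.321,.103],tool(121.3),.05)
go([.443,-.321,.103],tool(121.3),.0)
for n in("scene","top"):
    im=r.get_image(n)[:,:,::-1]; c=im[100:220,130:290] if n=="scene" else im[200:320,380:540]
    cv2.imwrite(f"pics/{n}1.png",cv2.resize(c,None,fx=4,fy=4,interpolation=cv2.INTER_CUBIC))
E
```

```text
t 1.1 tcp target [ 0.3859 -0.3557  0.1827] shift mm [  94.321   150.9991 -120.9018] rotvec [-0.1423 -0.3884  0.8884] 56.147781050889286
grasp now [ 0.3112 -0.5054  0.2533] F [-0.2473  0.2908  0.    ] w 0.05149970790519721
q [ 1.3585  0.3126 -0.3304  1.8572 -0.3147  0.8452  0.8301]
t 1.1 tcp target [ 0.4133 -0.339   0.1444] shift mm [ 121.7828  167.6962 -159.204 ] rotvec [-0.1423 -0.3884  0.8884] 56.147781050889286
grasp now [ 0.3112 -0.5054  0.2533] F [-0.2473  0.2908  0.    ] w 0.05149970790519721
q [ 1.3585  0.3126 -0.3304  1.8572 -0.3147  0.8452  0.8301]
```

View pics/scene1.png

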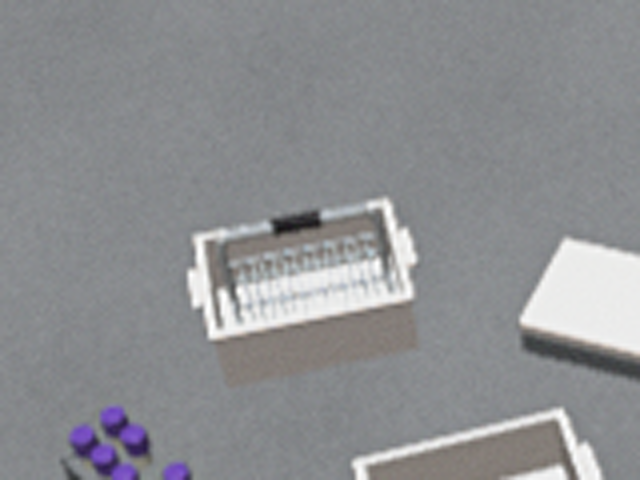

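View pics/top1.png

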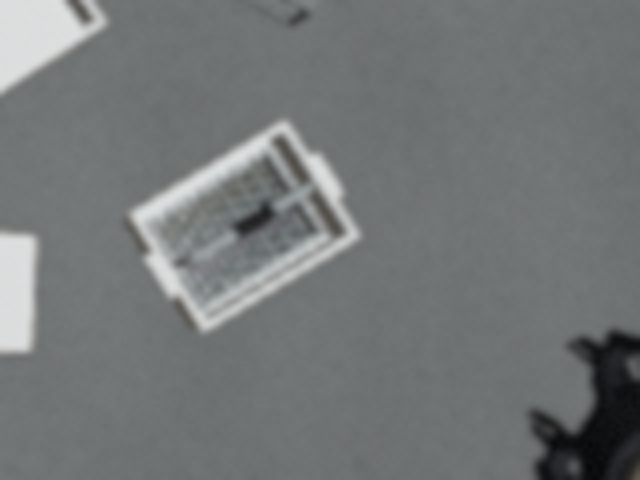

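The call was refused because an empty row isn't allowed, so the arm hasn't moved. I'll send it again.

Request:
servo_tool([
  {"x":8.4,"y":16.8,"z":-6,"wx":-0.0178,"wy":-0.0486,"wz":0.111},
  {"x":8.4,"y":16.8,"z":-6,"wx":-0.0178,"wy":-0.0486,"wz":0.111},
  {"x":8.4,"y":16.8,"z":-6,"wx":-0.0178,"wy":-0.0486,"wz":0.111},
  {"x":8.4,"y":16.8,"z":-6,"wx":-0.0178,"wy":-0.0486,"wz":0.111},
  {"x":8.4,"y":16.8,"z":-6,"wx":-0.0178,"wy":-0.0486,"wz":0.111},
  {"x":8.4,"y":16.8,"z":-6,"wx":-0.0178,"wy":-0.0486,"wz":0.111},
  {"x":8.4,"y":16.8,"z":-6,"wx":-0.0178,"wy":-0.0486,"wz":0.111},
  {"x":8.4,"y":16.8,"z":-6,"wx":-0.0178,"wy":-0.0486,"wz":0.111},
  {"x":0},
])

```text
$.increments[8]: bad value
```

```bash
python3 - <<'E'
from h import *
np.set_printoptions(precision=4,suppress=True)
go([.443,-.321,.103],tool(121.3),.05)
go([.443,-.321,.103],tool(121.3),.0)
for n in("scene","top"):
    im=r.get_image(n)[:,:,::-1]; c=im[100:220,130:290] if n=="scene" else im[200:320,380:540]
    cv2.imwrite(f"pics/{n}2.png",cv2.resize(c,None,fx=4,fy=4,interpolation=cv2.INTER_CUBIC))
E
```

```text
t 1.2 tcp target [ 0.3859 -0.3557  0.1827] shift mm [  94.4436  150.3394 -120.6062] rotvec [-0.1439 -0.3904  0.8897] 56.27609121579774
grasp now [ 0.311  -0.5047  0.253 ] F [ 0.4591 -0.6628 -0.3037] w 0.05114872040267357
q [ 1.3584  0.3124 -0.331   1.8579 -0.3137  0.846   0.8268]
t 1.2 tcp target [ 0.4133 -0.339   0.1444] shift mm [ 121.9054  167.0364 -158.9084] rotvec [-0.1439 -0.3904  0.8897] 56.27609121579774
grasp now [ 0.311  -0.5047  0.253 ] F [ 0.4591 -0.6628 -0.3037] w 0.05114872040267357
q [ 1.3584  0.3124 -0.331   1.8579 -0.3137  0.846   0.8268]
```

View pics/scene2.png

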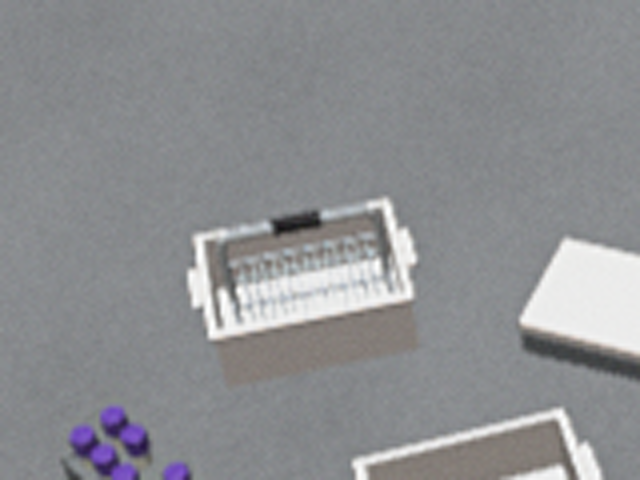

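View pics/top2.png

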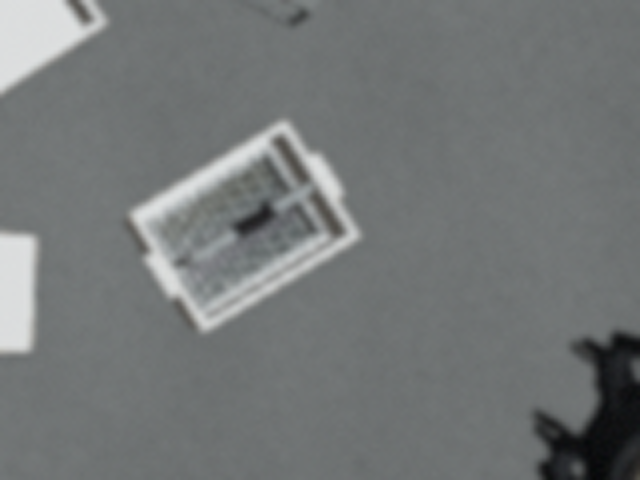

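The row was refused again, so each row seems to need all six keys. From now on I'll wait for each move to be confirmed before doing anything else.

Request:
servo_tool([
  {"x":8.4,"y":16.8,"z":-6,"wx":-0.0178,"wy":-0.0486,"wz":0.111},
  {"x":8.4,"y":16.8,"z":-6,"wx":-0.0178,"wy":-0.0486,"wz":0.111},
  {"x":8.4,"y":16.8,"z":-6,"wx":-0.0178,"wy":-0.0486,"wz":0.111},
  {"x":8.4,"y":16.8,"z":-6,"wx":-0.0178,"wy":-0.0486,"wz":0.111},
  {"x":8.4,"y":16.8,"z":-6,"wx":-0.0178,"wy":-0.0486,"wz":0.111},
  {"x":8.4,"y":16.8,"z":-6,"wx":-0.0178,"wy":-0.0486,"wz":0.111},
  {"x":8.4,"y":16.8,"z":-6,"wx":-0.0178,"wy":-0.0486,"wz":0.111},
  {"x":8.4,"y":16.8,"z":-6,"wx":-0.0178,"wy":-0.0486,"wz":0.111},
  {"x":0,"y":0,"z":0,"wx":0,"wy":0,"wz":0},
])

```text
time_s: 2.42
tcp_pos: [0.3588, -0.3731, 0.2552]
eef_rot: [[-0.515, 0.658, 0.55], [0.857, 0.393, 0.334], [0.004, 0.643, -0.766]]
ft_force: [-0.7, 0.9, -0.1]
grip_width: 0.0513
```

```bash
python3 - <<'E'
from h import *
np.set_printoptions(precision=4,suppress=True)
go([.443,-.321,.103],tool(121.3),.05)
go([.443,-.321,.103],tool(121.3),.0)
for n in("scene","top"):
    im=r.get_image(n)[:,:,::-1]; c=im[100:220,130:290] if n=="scene" else im[200:320,380:540]
    cv2.imwrite(f"pics/{n}3.png",cv2.resize(c,None,fx=4,fy=4,interpolation=cv2.INTER_CUBIC))
E
```

```text
t 2.425 tcp target [ 0.3859 -0.3557  0.1827] shift mm [ 27.1092  17.4035 -72.5617] rotvec [-0.0031 -0.0017  0.0048] 0.34281735531010726
grasp now [ 0.3884 -0.3551  0.2139] F [-0.7441  0.9457 -0.1092] w 0.05131682950386752
q [ 1.591   0.438  -0.7222  2.0116 -0.5847  0.8073  1.8819]
t 2.425 tcp target [ 0.4133 -0.339   0.1444] shift mm [  54.571    34.1005 -110.8639] rotvec [-0.0031 -0.0017  0.0048] 0.34281735531010726
grasp now [ 0.3884 -0.3551  0.2139] F [-0.7441  0.9457 -0.1092] w 0.05131682950386752
q [ 1.591   0.438  -0.7222  2.0116 -0.5847  0.8073  1.8819]
```

View pics/top3.png

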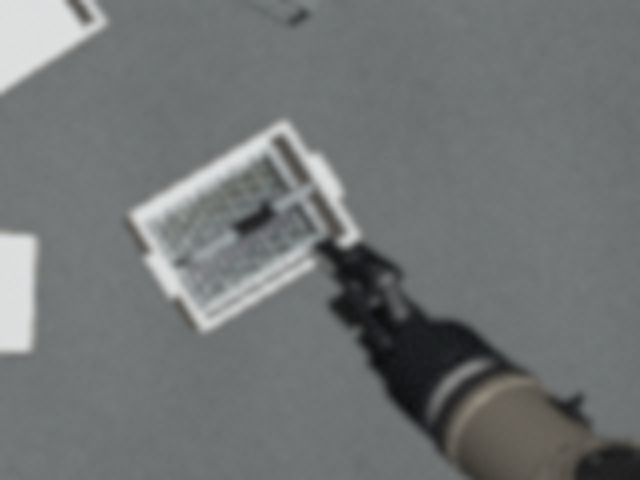

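Request:
servo_tool([
  {"x":4.5,"y":3,"z":-12,"wx":0,"wy":0,"wz":0},
  {"x":4.5,"y":3,"z":-12,"wx":0,"wy":0,"wz":0},
  {"x":4.5,"y":3,"z":-12,"wx":0,"wy":0,"wz":0},
  {"x":4.5,"y":3,"z":-12,"wx":0,"wy":0,"wz":0},
  {"x":4.5,"y":3,"z":-12,"wx":0,"wy":0,"wz":0},
  {"x":4.5,"y":2.5,"z":-12,"wx":0,"wy":0,"wz":0},
  {"x":5.5,"y":3.3,"z":-7.6,"wx":0,"wy":0,"wz":0},
  {"x":5.5,"y":3.3,"z":-7.6,"wx":0,"wy":0,"wz":0},
  {"x":0,"y":0,"z":0,"wx":0,"wy":0,"wz":0},
])

```text
time_s: 3.65
tcp_pos: [0.3971, -0.3483, 0.1684]
eef_rot: [[-0.517, 0.656, 0.55], [0.856, 0.395, 0.334], [0.002, 0.643, -0.766]]
ft_force: [0.2, 1.0, 0.2]
grip_width: 0.0515
```

```bash
python3 - <<'E'
from h import *
np.set_printoptions(precision=4,suppress=True)
go([.443,-.321,.104],tool(121.3),.0)
for n in("scene","top"):
    im=r.get_image(n)[:,:,::-1]; c=im[120:200,150:250] if n=="scene" else im[215:295,400:500]
    cv2.imwrite(f"pics/{n}4.png",cv2.resize(c,None,fx=6,fy=6,interpolation=cv2.INTER_CUBIC))
E
```

```text
t 3.65 tcp target [ 0.4133 -0.339   0.1454] shift mm [ 16.2178   9.2942 -22.9913] rotvec [-0.0016 -0.0004  0.0025] 0.16865280771291952
grasp now [ 0.4268 -0.3303  0.127 ] F [0.2238 1.0054 0.187 ] w 0.05153215641859482
q [ 1.4911  0.596  -0.7267  2.0663 -0.5912  0.574   1.9178]
```

View pics/top4.png

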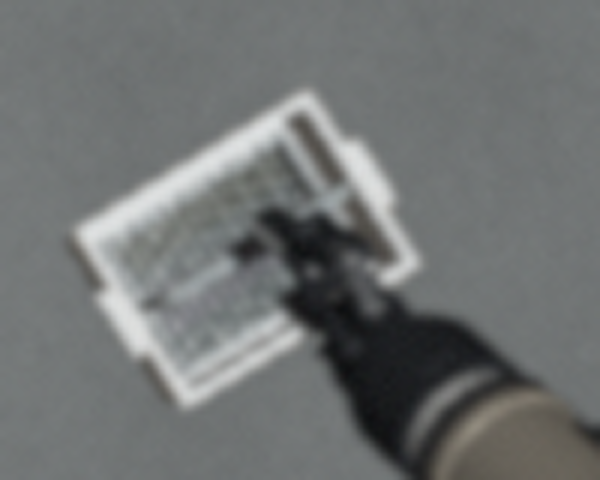

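View pics/scene4.png

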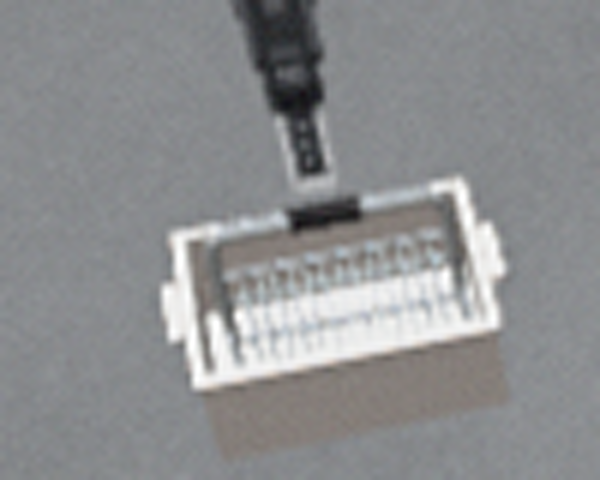

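The scene view shows the finger's line, from (290,80) to (313,180), running onto the sleeve's middle at (323,212). I'll advance and then close.

Request:
servo_tool([
  {"x":4,"y":2.4,"z":-5.7,"wx":0,"wy":0,"wz":0},
  {"x":4,"y":2.4,"z":-5.7,"wx":0,"wy":0,"wz":0},
  {"x":4,"y":2.4,"z":-5.7,"wx":0,"wy":0,"wz":0},
  {"x":4,"y":2.4,"z":-5.7,"wx":0,"wy":0,"wz":0},
  {"x":0,"y":0,"z":0,"wx":0,"wy":0,"wz":0},
])

```text
time_s: 4.38
tcp_pos: [0.413, -0.3388, 0.1455]
eef_rot: [[-0.517, 0.656, 0.55], [0.856, 0.395, 0.334], [0.002, 0.643, -0.766]]
ft_force: [-0.1, -0.3, -0.4]
grip_width: 0.0513
```

Request:
servo_tool([
  {"x":0,"y":0,"z":0,"wx":0,"wy":0,"wz":0},
  {"x":0,"y":0,"z":0,"wx":0,"wy":0,"wz":0},
  {"x":0,"y":0,"z":0,"wx":0,"wy":0,"wz":0},
  {"x":0,"y":0,"z":0,"wx":0,"wy":0,"wz":0},
  {"x":0,"y":0,"z":0,"wx":0,"wy":0,"wz":0},
], fingers=0, force=40)

```text
time_s: 5.0
tcp_pos: [0.4127, -0.3397, 0.1461]
eef_rot: [[-0.516, 0.656, 0.55], [0.856, 0.395, 0.332], [0.0, 0.643, -0.766]]
ft_force: [-1.8, -0.8, 3.3]
grip_width: 0.0118
```

Request:
servo_tool([
  {"x":0,"y":0,"z":0,"wx":0,"wy":0,"wz":0},
  {"x":0,"y":0,"z":4,"wx":0,"wy":0,"wz":0},
  {"x":0,"y":0,"z":6,"wx":0,"wy":0,"wz":0},
  {"x":0,"y":0,"z":6,"wx":0,"wy":0,"wz":0},
  {"x":0,"y":0,"z":8,"wx":0,"wy":0,"wz":0},
  {"x":0,"y":0,"z":4,"wx":0,"wy":0,"wz":0},
], force=60)

```text
time_s: 5.75
tcp_pos: [0.4129, -0.3395, 0.1746]
eef_rot: [[-0.517, 0.656, 0.55], [0.856, 0.396, 0.332], [-0.0, 0.643, -0.766]]
ft_force: [-0.6, -0.7, -3.3]
grip_width: 0.0113
```

```bash
python3 - <<'E'
from h import *
np.set_printoptions(precision=4,suppress=True)
go([.443,-.321,.104],tool(121.3),.0)
for n in("scene","top"):
    im=r.get_image(n)[:,:,::-1]; c=im[120:200,150:250] if n=="scene" else im[215:295,400:500]
    cv2.imwrite(f"pics/{n}5.png",cv2.resize(c,None,fx=6,fy=6,interpolation=cv2.INTER_CUBIC))
E
```

```text
t 5.75 tcp target [ 0.4133 -0.339   0.1454] shift mm [  0.4596   0.4527 -29.247 ] rotvec [ 0.0002 -0.0001  0.0034] 0.19726052008431053
grasp now [ 0.4426 -0.3216  0.1332] F [-0.6062 -0.7228 -3.3089] w 0.01128478887521331
q [ 1.4598  0.5855 -0.7323  2.0631 -0.6006  0.5614  1.8906]
```

View pics/top5.png

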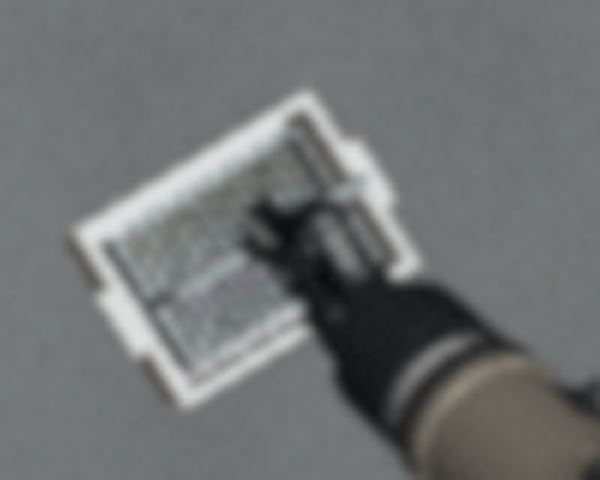

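View pics/scene5.png

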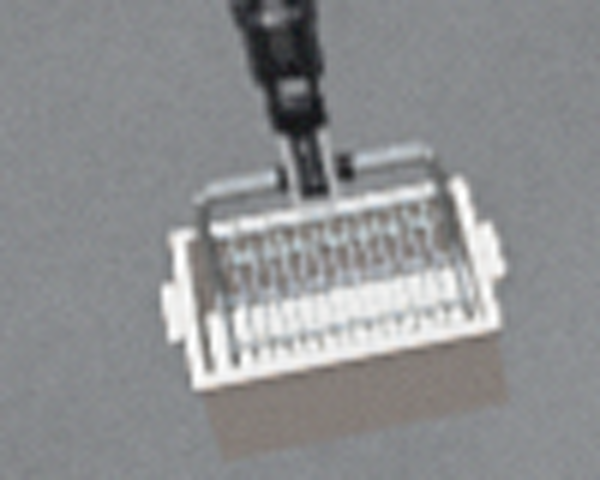

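The rack is lifting cleanly. In scene5 the sleeve ends show evenly on both sides of the fingers at (280,178) and (345,167), and the dish hasn't moved. I'll keep lifting.

Request:
servo_tool([
  {"x":0,"y":0,"z":10,"wx":0,"wy":0,"wz":0},
  {"x":0,"y":0,"z":14,"wx":0,"wy":0,"wz":0},
  {"x":0,"y":0,"z":14,"wx":0,"wy":0,"wz":0},
  {"x":0,"y":0,"z":14,"wx":0,"wy":0,"wz":0},
  {"x":0,"y":0,"z":14,"wx":0,"wy":0,"wz":0},
  {"x":0,"y":0,"z":14,"wx":0,"wy":0,"wz":0},
  {"x":0,"y":0,"z":14,"wx":0,"wy":0,"wz":0},
  {"x":0,"y":0,"z":10,"wx":0,"wy":0,"wz":0},
  {"x":0,"y":0,"z":6,"wx":0,"wy":0,"wz":0},
  {"x":0,"y":0,"z":0,"wx":0,"wy":0,"wz":0},
])

```text
time_s: 7.1
tcp_pos: [0.4128, -0.3395, 0.2842]
eef_rot: [[-0.516, 0.656, 0.55], [0.856, 0.396, 0.332], [0.0, 0.643, -0.766]]
ft_force: [-0.8, 0.3, -3.4]
grip_width: 0.0111
```

```bash
python3 - <<'E'
from h import *
np.set_printoptions(precision=4,suppress=True)
go([.5165,.118,.238],tool(173.7),.0)
go([.5275,.2177,.235],tool(173.7),.0)
E
```

```text
t 7.1 tcp target [0.5127 0.0835 0.2794] shift mm [ 99.9175 422.998   -4.8085] rotvec [ 0.0001 -0.0003  0.9181] 52.604304318363
grasp now [ 0.4425 -0.3216  0.2428] F [-0.7916  0.281  -3.4217] w 0.011143200006336569
q [ 1.4899  0.3903 -0.7439  1.9959 -0.6131  0.7815  1.7764]
t 7.1 tcp target [0.5237 0.1832 0.2764] shift mm [110.9175 522.698   -7.8085] rotvec [ 0.0001 -0.0003  0.9181] 52.604304318363
grasp now [ 0.4425 -0.3216  0.2428] F [-0.7916  0.281  -3.4217] w 0.011143200006336569
q [ 1.4899  0.3903 -0.7439  1.9959 -0.6131  0.7815  1.7764]
```

Request:
servo_tool([
  {"x":1,"y":4,"z":0,"wx":0,"wy":0,"wz":0.009},
  {"x":2,"y":8,"z":0,"wx":0,"wy":0,"wz":0.017},
  {"x":3,"y":12,"z":0,"wx":0,"wy":0,"wz":0.026},
  {"x":4,"y":17,"z":0,"wx":0,"wy":0,"wz":0.037},
  {"x":4,"y":17,"z":0,"wx":0,"wy":0,"wz":0.037},
  {"x":4,"y":17,"z":0,"wx":0,"wy":0,"wz":0.037},
  {"x":4,"y":17,"z":0,"wx":0,"wy":0,"wz":0.037},
  {"x":4,"y":17,"z":0,"wx":0,"wy":0,"wz":0.037},
  {"x":4,"y":17,"z":0,"wx":0,"wy":0,"wz":0.037},
  {"x":4,"y":17,"z":0,"wx":0,"wy":0,"wz":0.037},
])

```text
time_s: 8.35
tcp_pos: [0.447, -0.1953, 0.2839]
eef_rot: [[-0.755, 0.502, 0.421], [0.655, 0.578, 0.486], [0.001, 0.643, -0.766]]
ft_force: [0.3, -0.4, -3.2]
grip_width: 0.0114
```

Request:
servo_tool([
  {"x":4,"y":17,"z":0,"wx":0,"wy":0,"wz":0.037},
  {"x":4,"y":17,"z":0,"wx":0,"wy":0,"wz":0.037},
  {"x":4,"y":17,"z":0,"wx":0,"wy":0,"wz":0.037},
  {"x":4,"y":17,"z":0,"wx":0,"wy":0,"wz":0.037},
  {"x":4,"y":17,"z":0,"wx":0,"wy":0,"wz":0.037},
  {"x":4,"y":17,"z":0,"wx":0,"wy":0,"wz":0.037},
  {"x":4,"y":17,"z":0,"wx":0,"wy":0,"wz":0.037},
  {"x":3,"y":12,"z":0,"wx":0,"wy":0,"wz":0.026},
  {"x":2,"y":8,"z":0,"wx":0,"wy":0,"wz":0.017},
  {"x":0,"y":0,"z":0,"wx":0,"wy":0,"wz":0},
])

```text
time_s: 9.6
tcp_pos: [0.4798, -0.0569, 0.2839]
eef_rot: [[-0.916, 0.309, 0.258], [0.402, 0.701, 0.589], [0.001, 0.643, -0.766]]
ft_force: [-0.1, -0.1, -3.2]
grip_width: 0.0108
```

```bash
python3 - <<'E'
from h import *
np.set_printoptions(precision=4,suppress=True)
go([.5165,.118,.238],tool(173.7),.0)
for n in("scene","top"):
    im=r.get_image(n)[:,:,::-1]; cv2.imwrite(f"pics/{n}6.png",im)
E
```

```text
t 9.6 tcp target [0.5127 0.0835 0.2794] shift mm [ 32.8427 140.4443  -4.5573] rotvec [-0.0003 -0.0007  0.3041] 17.422851202315638
grasp now [ 0.4938 -0.0252  0.2426] F [-0.0626 -0.1372 -3.237 ] w 0.010797425611725526
q [ 1.1426  0.3847 -0.9639  2.0763 -0.5435  0.7793  1.7729]
```

View pics/scene6.png

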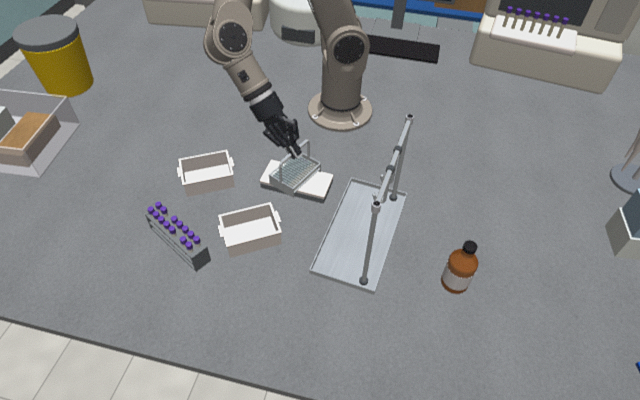

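View pics/top6.png

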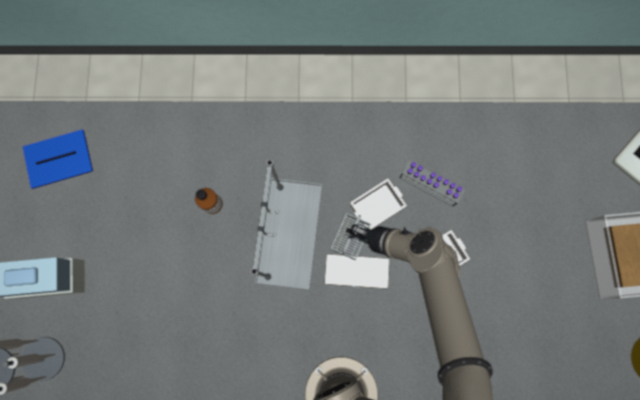

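Request:
servo_tool([
  {"x":2,"y":8,"z":0,"wx":0,"wy":0,"wz":0.018},
  {"x":4,"y":16,"z":0,"wx":0,"wy":0,"wz":0.035},
  {"x":4,"y":16,"z":0,"wx":0,"wy":0,"wz":0.035},
  {"x":4,"y":16,"z":0,"wx":0,"wy":0,"wz":0.035},
  {"x":4,"y":17,"z":0,"wx":0,"wy":0,"wz":0.035},
  {"x":4,"y":17,"z":0,"wx":0,"wy":0,"wz":0.035},
  {"x":4,"y":17,"z":0,"wx":0,"wy":0,"wz":0.035},
  {"x":4,"y":17,"z":0,"wx":0,"wy":0,"wz":0.035},
  {"x":3,"y":12,"z":0,"wx":0,"wy":0,"wz":0.026},
  {"x":0,"y":4,"z":-2,"wx":0,"wy":0,"wz":0.014},
])

```text
time_s: 10.95
tcp_pos: [0.5128, 0.0838, 0.282]
eef_rot: [[-0.994, 0.084, 0.07], [0.109, 0.761, 0.639], [0.0, 0.643, -0.766]]
ft_force: [-0.6, 0.7, -2.8]
grip_width: 0.0107
```

Request:
servo_tool([
  {"x":0,"y":0,"z":-2,"wx":0,"wy":0,"wz":0},
  {"x":0,"y":0,"z":0,"wx":0,"wy":0,"wz":0},
])

```text
time_s: 11.2
tcp_pos: [0.5126, 0.0819, 0.2795]
eef_rot: [[-0.994, 0.087, 0.071], [0.113, 0.761, 0.639], [0.001, 0.642, -0.766]]
ft_force: [-0.6, -0.3, -3.3]
grip_width: 0.011
```

```bash
python3 - <<'E'
from h import *
np.set_printoptions(precision=4,suppress=True)
go([.5275,.2177,.235],tool(173.7),.0)
for n in("scene","top"):
    im=r.get_image(n)[:,:,::-1]; cv2.imwrite(f"pics/{n}7.png",im); 
    c=im[100:300,260:430] if n=="scene" else im[150:300,235:435]
    cv2.imwrite(f"pics/{n}7c.png",cv2.resize(c,None,fx=3,fy=3,interpolation=cv2.INTER_CUBIC))
E
```

```text
t 11.2 tcp target [0.5237 0.1832 0.2764] shift mm [ 11.1089 101.2944  -3.1002] rotvec [ 0.0002 -0.0015  0.0032] 0.20295369339143096
grasp now [0.5164 0.1164 0.2381] F [-0.5511 -0.3169 -3.3176] w 0.010970246569637606
q [ 0.8311  0.4751 -0.987   1.9972 -0.4253  0.773   1.6774]
```

View pics/scene7c.png

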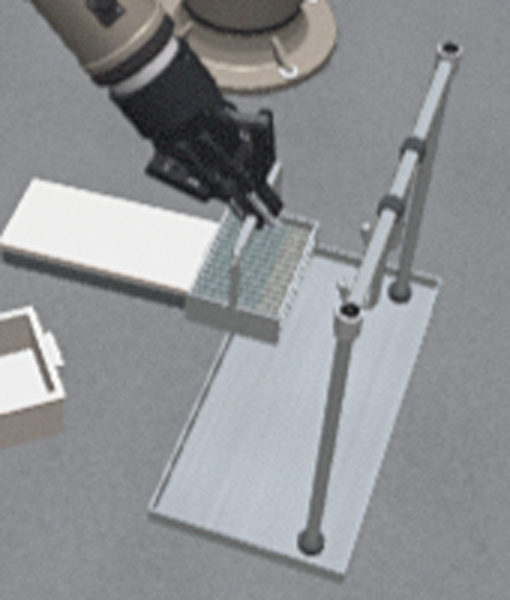

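View pics/top7c.png

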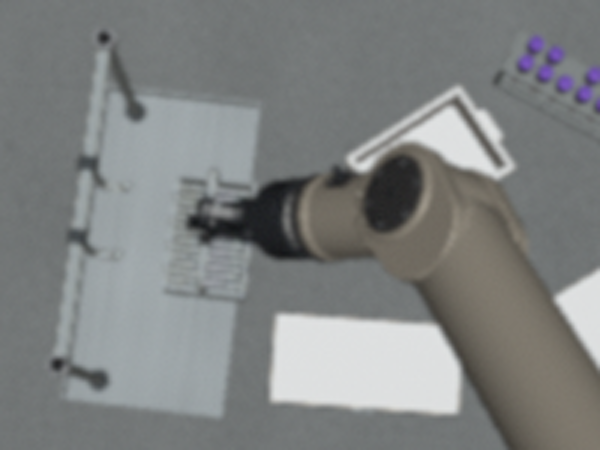

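The rack is in front of the hooks. In the top crop the hook tips are at (125,186) and (118,254), and the handle's ends at about (213,173) and (203,292). I'll check these against projections of my estimates.

```bash
python3 - <<'E'
from h import *
np.set_printoptions(precision=4,suppress=True)
a=np.radians(83.7);ex=np.array([np.cos(a),np.sin(a),0]);ey=np.array([-np.sin(a),np.cos(a),0]);ez=np.array([0,0,1.])
S=np.array([.5275,.2177,.2]); s=r.sense(); R=s["eef_rot"]; g=s["tcp_pos"]+.054*R[:,2]
off={"scene":(260,100),"top":(235,150)}
for n in off:
    im=cv2.imread(f"pics/{n}7c.png"); o=np.array(off[n])
    pts=[(S+x*ex+y*ey+z*ez,c) for y in(-.035,.035) for x,z,c in((-.014,.015,(0,0,255)),(.013,.11,(0,255,255)))]
    pts+=[(g+k*R[:,0],(0,255,0)) for k in(-.058,0,.058)]
    for X,c in pts:
        u=(proj(n,X)-o+.5)*3-.5; print(n,X,u); cv2.circle(im,tuple(int(v) for v in np.round(u)),3,c,1)
    cv2.imwrite(f"pics/{n}7p.png",im if n=="top" else im[100:400])
E
```

```text
scene [0.5608 0.1999 0.215 ] [343.8251 280.6253]
scene [0.5637 0.2268 0.31  ] [390.9309 207.9413]
scene [0.4912 0.2076 0.215 ] [366.3637 223.0331]
scene [0.4941 0.2345 0.31  ] [413.182  149.2128]
scene [0.5742 0.1098 0.2383] [234.2163 252.2295]
scene [0.5166 0.1164 0.2384] [256.8352 204.5576]
scene [0.459  0.123  0.2384] [278.0996 159.7407]
top [0.5608 0.1999 0.215 ] [126.1709 183.5292]
top [0.5637 0.2268 0.31  ] [ 87.6255 162.8468]
top [0.4912 0.2076 0.215 ] [116.8155 252.3032]
top [0.4941 0.2345 0.31  ] [ 77.3316 235.9705]
top [0.5742 0.1098 0.2383] [215.0762 166.5877]
top [0.5166 0.1164 0.2384] [207.6079 224.2066]
top [0.459  0.123  0.2384] [200.0397 282.596 ]
```

View pics/scene7p.png

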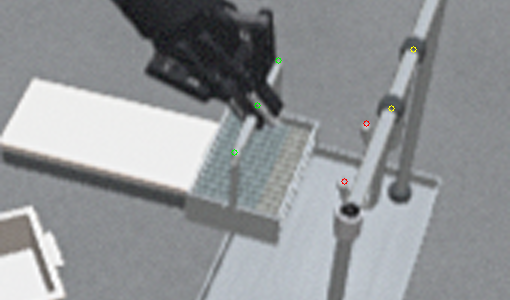

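View pics/top7p.png

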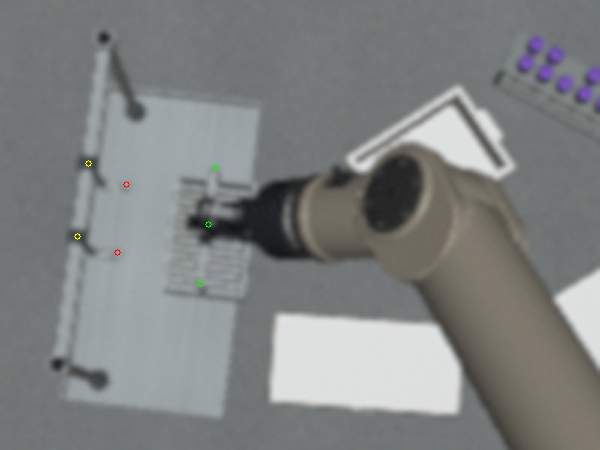

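The estimated hook tips (red) fall within about 1 px of the visible tips in both views, and the handle ends match too. I'll go in now at about 31 mm above the seat.

Request:
servo_tool([
  {"x":0.5,"y":5,"z":-2,"wx":0,"wy":0,"wz":0},
  {"x":1.1,"y":10,"z":-2,"wx":0,"wy":0,"wz":0},
  {"x":1.1,"y":10,"z":-2,"wx":0,"wy":0,"wz":0},
  {"x":1.1,"y":10,"z":-1,"wx":0,"wy":0,"wz":0},
  {"x":1.1,"y":10,"z":0,"wx":0,"wy":0,"wz":0},
  {"x":1.1,"y":10,"z":0,"wx":0,"wy":0,"wz":0},
  {"x":0.6,"y":6,"z":0,"wx":0,"wy":0,"wz":0},
  {"x":0.4,"y":4,"z":0,"wx":0,"wy":0,"wz":0},
  {"x":0,"y":0,"z":0,"wx":0,"wy":0,"wz":0},
])

```text
time_s: 12.42
tcp_pos: [0.5197, 0.1478, 0.2729]
eef_rot: [[-0.994, 0.086, 0.071], [0.111, 0.761, 0.639], [0.001, 0.643, -0.766]]
ft_force: [0.2, -0.0, -3.2]
grip_width: 0.0107
```

```bash
python3 - <<'E'
from h import *
np.set_printoptions(precision=4,suppress=True)
go([.5275,.2177,.231],tool(173.7),.0)
for n in("scene","top"):
    im=r.get_image(n)[:,:,::-1]
    c=im[110:230,310:430] if n=="scene" else im[170:290,235:355]
    cv2.imwrite(f"pics/{n}8c.png",cv2.resize(c,None,fx=5,fy=5,interpolation=cv2.INTER_CUBIC))
E
```

```text
t 12.425 tcp target [0.5237 0.1832 0.2724] shift mm [ 4.0118 35.4236 -0.5404] rotvec [ 0.     -0.0008  0.0018] 0.11020922045234771
grasp now [0.5235 0.1823 0.2315] F [ 0.2058 -0.0106 -3.2243] w 0.010700157847723029
q [ 0.6935  0.4873 -0.983   2.0007 -0.4273  0.6755  1.5856]
```

View pics/scene8c.png

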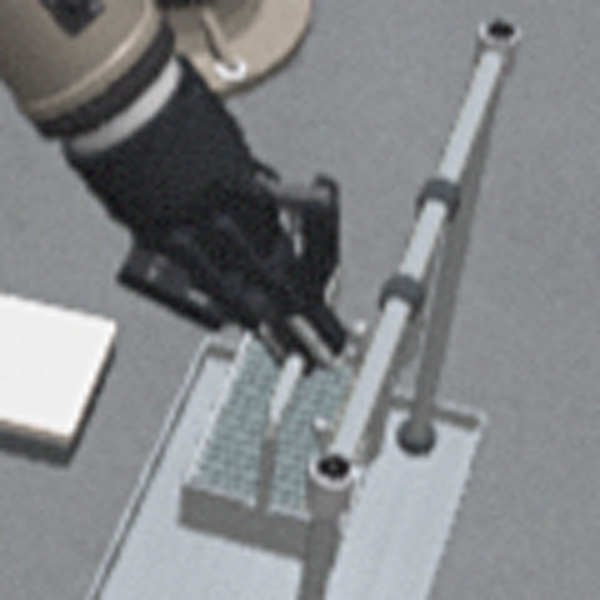

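View pics/top8c.png

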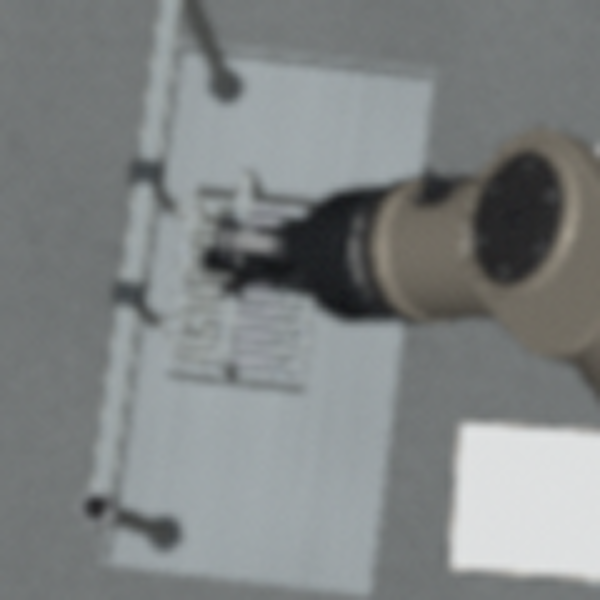

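```bash
python3 - <<'E'
from h import *
np.set_printoptions(precision=1,suppress=True)
a=np.radians(83.7);A=np.array([[np.cos(a),np.sin(a),0],[-np.sin(a),np.cos(a),0],[0,0,1]])
S=np.array([.5275,.2177,.2]); s=r.sense(); g=s["tcp_pos"]+.054*s["eef_rot"][:,2]
for nm,q in(("knuckle top",(327,178)),("kn right",(340,190)),("kn left",(285,183)),("knee low",(335,270))):
    u=(np.array(q)+.5)/5-.5+np.array([310,110]); o,d=ray("scene",u)
    for y in(-.011,0.0,.011):
        oo=A@(o-g);dd=A@d; print(nm,y,(oo+dd*(y-oo[1])/dd[1])*1000,"bar frame; crossbar underside z",304-g[2]*1000)
E
```

```text
knuckle top -0.011 [  2.6 -11.  116.1] bar frame; crossbar underside z 72.54905307955934
knuckle top 0.0 [  0.6  -0.  106. ] bar frame; crossbar underside z 72.54905307955934
knuckle top 0.011 [-1.4 11.  95.9] bar frame; crossbar underside z 72.54905307955934
kn right -0.011 [  9.4 -11.  111. ] bar frame; crossbar underside z 72.54905307955934
kn right 0.0 [  7.5   0.  100.8] bar frame; crossbar underside z 72.54905307955934
kn right 0.011 [ 5.6 11.  90.6] bar frame; crossbar underside z 72.54905307955934
kn left -0.011 [-16.4 -11.  106.6] bar frame; crossbar underside z 72.54905307955934
kn left 0.0 [-18.7   0.   96.3] bar frame; crossbar underside z 72.54905307955934
kn left 0.011 [-21.   11.   86.1] bar frame; crossbar underside z 72.54905307955934
knee low -0.011 [ 12.7 -11.   60.5] bar frame; crossbar underside z 72.54905307955934
knee low 0.0 [10.8 -0.  49.6] bar frame; crossbar underside z 72.54905307955934
knee low 0.011 [ 9.  11.  38.7] bar frame; crossbar underside z 72.54905307955934
```

```bash
python3 - <<'E'
from h import *
np.set_printoptions(precision=1,suppress=True)
a=np.radians(83.7);A=np.array([[np.cos(a),np.sin(a),0],[-np.sin(a),np.cos(a),0],[0,0,1]])
s=r.sense(); g=s["tcp_pos"]+.054*s["eef_rot"][:,2]
L=np.radians(40)
off={"scene":(310,110),"top":(235,170)}
for n in off:
    im=cv2.imread(f"pics/{n}8c.png")
    for l,d,c in((57,45,(0,0,255)),(45,45,(0,255,255)),(35,54,(0,255,0)),(0,-19,(255,0,255)),(57,60,(255,128,0))):
        for y in(-12,12):
            X=g+A.T@(np.array([-d*np.sin(L)+l*np.cos(L),y,d*np.cos(L)+l*np.sin(L)])/1000)
            u=(proj(n,X)-np.array(off[n])+.5)*5-.5; cv2.circle(im,tuple(int(v) for v in np.round(u)),3,c,-1)
    c=im[130:400,100:470] if n=="scene" else im[130:400,80:450]
    cv2.imwrite(f"pics/{n}8p.png",cv2.resize(c,None,fx=2,fy=2))
E
```

```text
(no output)
```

View pics/scene8p.png

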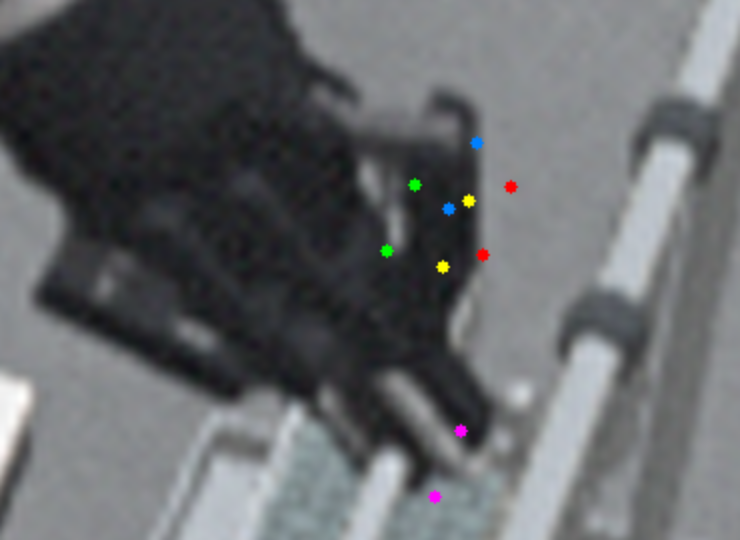

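View pics/top8p.png

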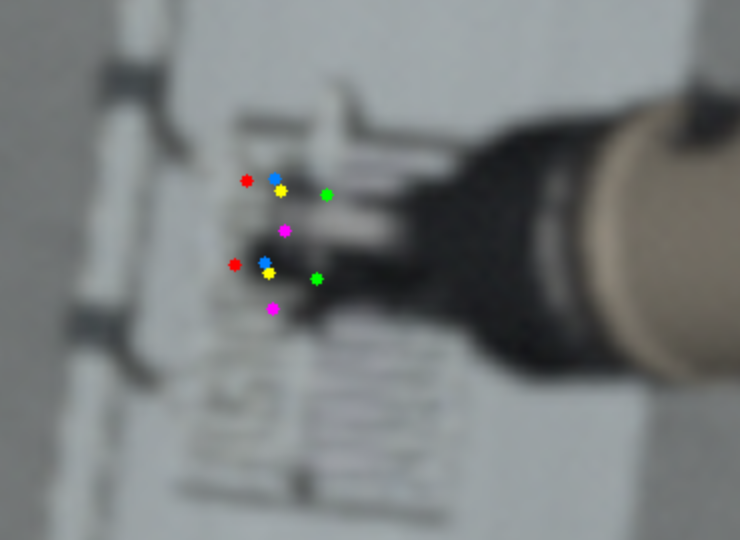

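The opened-out knuckle sits about 58 mm to the side and 60 mm behind the grasp point. At 40° lean it would clear the crossbar by only about 2–3 mm. I'll lean 5–6° more about the bar for the entry and undo it once the bar is lowered.

Request:
servo_tool([
  {"x":-0.1,"y":-1,"z":-1.5,"wx":0.026,"wy":-0.003,"wz":0},
  {"x":-0.1,"y":-1,"z":-1.5,"wx":0.026,"wy":-0.003,"wz":0},
  {"x":-0.1,"y":-1,"z":-1.5,"wx":0.026,"wy":-0.003,"wz":0},
  {"x":-0.1,"y":-1,"z":-1.5,"wx":0.026,"wy":-0.003,"wz":0},
  {"x":0.5,"y":5,"z":0,"wx":0,"wy":0,"wz":0},
  {"x":0.5,"y":5,"z":0,"wx":0,"wy":0,"wz":0},
  {"x":0.5,"y":5,"z":0,"wx":0,"wy":0,"wz":0},
  {"x":0.5,"y":4,"z":0,"wx":0,"wy":0,"wz":0},
  {"x":0,"y":0,"z":0,"wx":0,"wy":0,"wz":0},
])

```text
time_s: 13.65
tcp_pos: [0.5212, 0.1632, 0.2671]
eef_rot: [[-0.994, 0.077, 0.08], [0.111, 0.691, 0.715], [0.0, 0.719, -0.695]]
ft_force: [-0.5, -0.1, -3.9]
grip_width: 0.0108
```

```bash
python3 - <<'E'
from h import *
np.set_printoptions(precision=4,suppress=True)
go([.5275,.2177,.230],tool(173.7,46),.0)
for n in("scene","top"):
    im=r.get_image(n)[:,:,::-1]
    c=im[110:230,310:430] if n=="scene" else im[170:290,235:355]
    cv2.imwrite(f"pics/{n}9c.png",cv2.resize(c,None,fx=5,fy=5,interpolation=cv2.INTER_CUBIC))
E
```

```text
t 13.65 tcp target [0.5232 0.1791 0.2675] shift mm [ 2.041  15.869   0.4307] rotvec [ 0.0002 -0.0001  0.001 ] 0.05828209590600917
grasp now [0.5255 0.2018 0.2296] F [-0.4722 -0.1408 -3.9211] w 0.010762278833183439
q [ 0.7382  0.5653 -1.05    2.0173 -0.4949  0.6205  1.666 ]
```

View pics/scene9c.png

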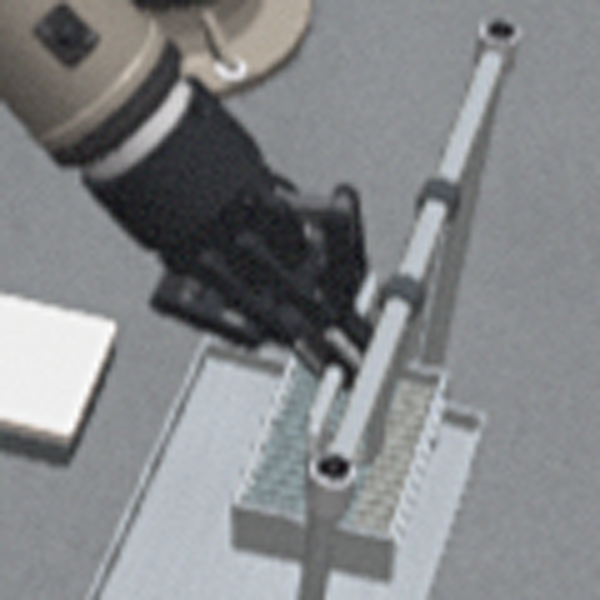

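View pics/top9c.png

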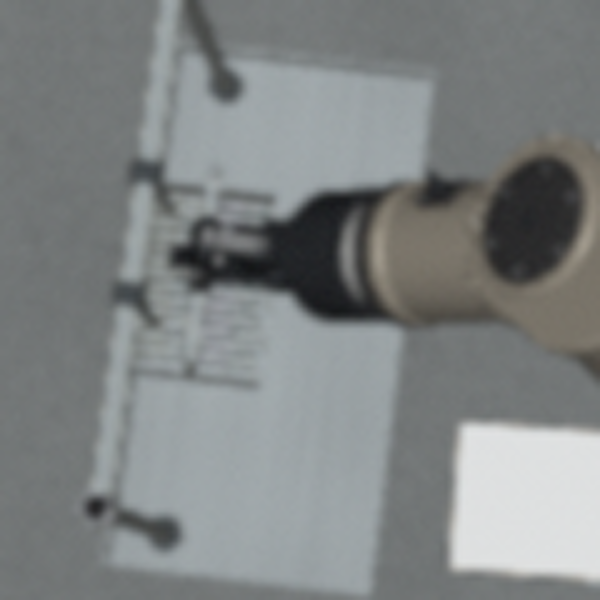

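Request:
servo_tool([
  {"x":0.5,"y":4,"z":0,"wx":0,"wy":0,"wz":0},
  {"x":0.5,"y":4,"z":0,"wx":0,"wy":0,"wz":0},
  {"x":0.5,"y":4,"z":0,"wx":0,"wy":0,"wz":0},
  {"x":0.3,"y":3,"z":0,"wx":0,"wy":0,"wz":0},
  {"x":0,"y":0,"z":0,"wx":0,"wy":0,"wz":0},
  {"x":0,"y":0,"z":0,"wx":0,"wy":0,"wz":0},
])

```text
time_s: 14.5
tcp_pos: [0.5231, 0.1775, 0.2669]
eef_rot: [[-0.994, 0.078, 0.08], [0.112, 0.69, 0.715], [0.0, 0.719, -0.695]]
ft_force: [-0.7, -0.5, -3.5]
grip_width: 0.0114
```

```bash
python3 - <<'E'
from h import *
np.set_printoptions(precision=4,suppress=True)
go([.5275,.2177,.200],tool(173.7,46),.0)
a=np.radians(83.7);A=np.array([[np.cos(a),np.sin(a),0],[-np.sin(a),np.cos(a),0],[0,0,1]])
s=r.sense(); g=s["tcp_pos"]+.054*s["eef_rot"][:,2]; print("bar in seat frame mm",A@(g-[.5275,.2177,.2])*1000)
u=lambda p,o,k:(np.array(p)+.5)/k-.5+np.array(o)
c=np.mean([onz("top",u(p,(235,170),5),.166) for p in[(165,185),(275,197),(260,385),(133,372)]],0)
print("block centre (prev pic) seat frame",A@(c-[.5275,.2177,.2])*1000)
for n in("scene","top"):
    im=r.get_image(n)[:,:,::-1]
    c=im[110:230,310:430] if n=="scene" else im[170:290,235:355]
    cv2.imwrite(f"pics/{n}10c.png",cv2.resize(c,None,fx=5,fy=5,interpolation=cv2.INTER_CUBIC))
E
```

```text
t 14.5 tcp target [0.5232 0.1791 0.2375] shift mm [  0.1062   1.5749 -29.3475] rotvec [ 0.0001 -0.0005  0.0021] 0.12472669490211576
grasp now [0.5275 0.2161 0.2293] F [-0.703  -0.4557 -3.5474] w 0.011374597482062206
q [ 0.7066  0.5667 -1.0469  2.0143 -0.4972  0.6004  1.6474]
bar in seat frame mm [-1.5831 -0.1314 29.3413]
block centre (prev pic) seat frame [-13.0142   5.744  -34.    ]
```

View pics/scene10c.png

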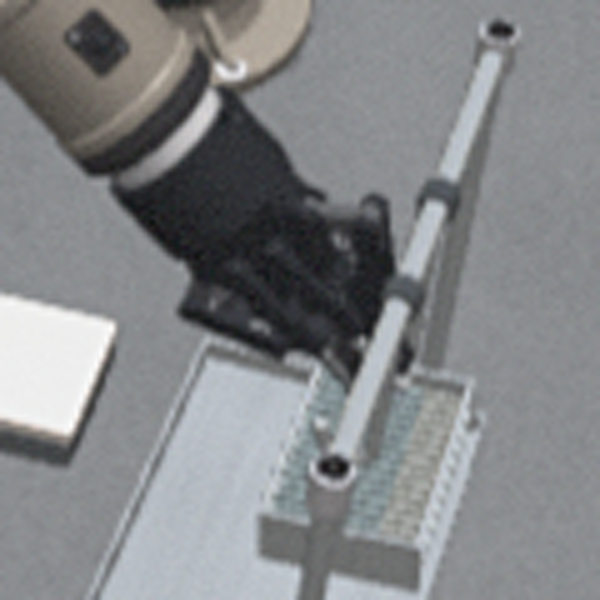

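View pics/top10c.png

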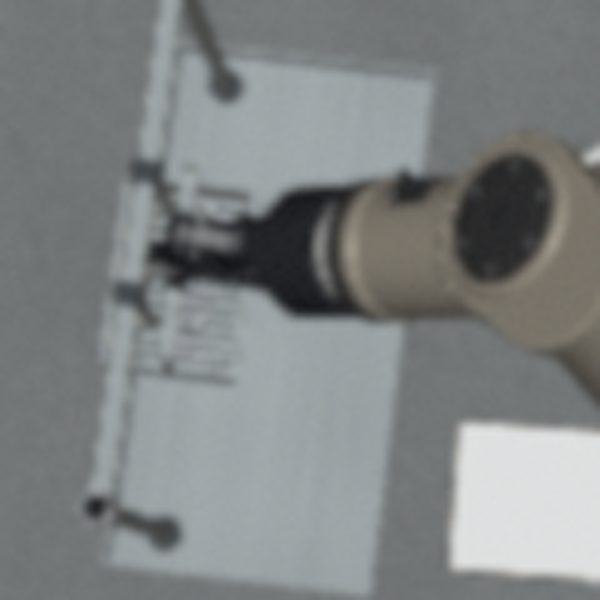

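The bar is in the mouths, over the tips and under the crossbar, with no contact force. I'll lower it, undoing the extra lean on the way.

Request:
servo_tool([
  {"x":0.5,"y":1,"z":-4,"wx":0,"wy":0,"wz":0},
  {"x":0.5,"y":0.5,"z":-4,"wx":0,"wy":0,"wz":0},
  {"x":0.5,"y":1,"z":-3,"wx":-0.026,"wy":0.003,"wz":0},
  {"x":0.5,"y":1,"z":-3,"wx":-0.026,"wy":0.003,"wz":0},
  {"x":0.1,"y":1,"z":-2,"wx":-0.026,"wy":0.003,"wz":0},
  {"x":0.1,"y":1,"z":-1,"wx":-0.026,"wy":0.003,"wz":0},
  {"x":0,"y":0,"z":0,"wx":0,"wy":0,"wz":0},
])

```text
time_s: 15.48
tcp_pos: [0.5253, 0.1839, 0.2504]
eef_rot: [[-0.994, 0.084, 0.071], [0.111, 0.762, 0.638], [-0.0, 0.642, -0.767]]
ft_force: [0.5, -0.1, -3.0]
grip_width: 0.0105
```

```bash
cat > st.py <<'E'
from h import *
np.set_printoptions(precision=2,suppress=True)
a=np.radians(83.7);A=np.array([[np.cos(a),np.sin(a),0],[-np.sin(a),np.cos(a),0],[0,0,1]])
s=r.sense(); R=s["eef_rot"]; g=s["tcp_pos"]+.054*R[:,2]; print(s["time_s"],"bar in seat frame mm",A@(g-[.5275,.2177,.2])*1000,"lean",np.degrees(np.arccos(-R[2,2])),"barz/yaw",R[2,0],np.degrees(np.arctan2(R[1,0],R[0,0])),"F stand",A@s["ft_force"],"T",s["ft_torque"],s["grip_width"])
E
python3 st.py
```

```text
15.475 bar in seat frame mm [ 0.78 -1.53  8.98] lean 39.948961721355445 barz/yaw -0.00038101944067838307 173.65542116201772 F stand [-0.08 -0.51 -2.97] T [-1.1   0.13 -0.01] 0.010491288834991024
```

```bash
python3 - <<'E'
from h import *
for n in("scene","top"):
    im=r.get_image(n)[:,:,::-1]
    c=im[140:220,330:430] if n=="scene" else im[190:260,240:310]
    cv2.imwrite(f"pics/{n}11c.png",cv2.resize(c,None,fx=8 if n=="top" else 7,fy=8 if n=="top" else 7,interpolation=cv2.INTER_CUBIC))
E
```

```text
(no output)
```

View pics/scene11c.png

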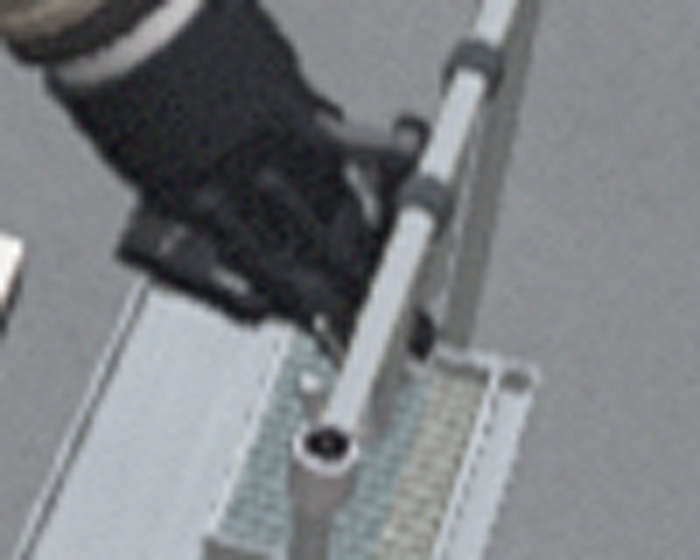

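View pics/top11c.png

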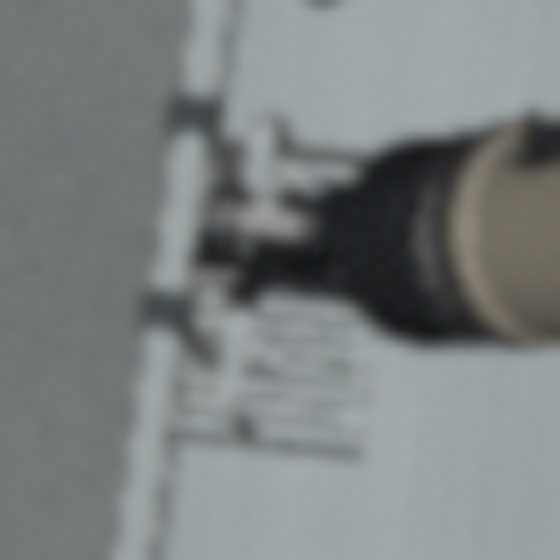

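Request:
servo_tool([
  {"x":0,"y":0,"z":-1.5,"wx":0,"wy":0,"wz":0},
  {"x":0,"y":0,"z":-1.5,"wx":0,"wy":0,"wz":0},
  {"x":0,"y":0,"z":-1.5,"wx":0,"wy":0,"wz":0},
  {"x":0,"y":0,"z":-1.5,"wx":0,"wy":0,"wz":0},
  {"x":0,"y":0,"z":0,"wx":0,"wy":0,"wz":0},
])

```text
time_s: 16.2
tcp_pos: [0.5253, 0.183, 0.2437]
eef_rot: [[-0.994, 0.086, 0.071], [0.112, 0.761, 0.639], [0.001, 0.643, -0.766]]
ft_force: [0.1, -0.5, -3.0]
grip_width: 0.0109
```

```bash
python3 st.py
```

```text
16.2 bar in seat frame mm [-0.   -1.62  2.37] lean 39.999238730267294 barz/yaw 0.0010796875191952042 173.57405601202836 F stand [-0.53 -0.11 -2.98] T [-1.1   0.13 -0.05] 0.01085243732996476
```

Request:
servo_tool([
  {"x":0,"y":0,"z":-1,"wx":0,"wy":0,"wz":0},
  {"x":0,"y":0,"z":-1,"wx":0,"wy":0,"wz":0},
  {"x":0,"y":0,"z":0,"wx":0,"wy":0,"wz":0},
])

```text
time_s: 16.58
tcp_pos: [0.5255, 0.1833, 0.2423]
eef_rot: [[-0.994, 0.086, 0.071], [0.112, 0.761, 0.639], [0.0, 0.643, -0.766]]
ft_force: [-1.6, -2.3, 3.2]
grip_width: 0.0109
```

```bash
python3 st.py
```

```text
16.575 bar in seat frame mm [ 0.26 -1.82  0.96] lean 40.01685923085107 barz/yaw 0.00041626020985615356 173.5903675389797 F stand [-2.46  1.35  3.16] T [-0.67  0.25  0.2 ] 0.0108893633515267
```

The force has changed from −3 N to +3 N at about seat height, so the bar is resting in the throats. I'll ease up slightly and open part-way.

Request:
servo_tool([
  {"x":0,"y":0,"z":0.5,"wx":0,"wy":0,"wz":0},
  {"x":0,"y":0,"z":0,"wx":0,"wy":0,"wz":0},
], force=20)

```text
time_s: 16.82
tcp_pos: [0.5254, 0.1832, 0.2425]
eef_rot: [[-0.994, 0.086, 0.072], [0.112, 0.761, 0.639], [0.0, 0.643, -0.766]]
ft_force: [-1.2, -0.4, 0.0]
grip_width: 0.0109
```

Request:
servo_tool([
  {"x":0,"y":0,"z":0,"wx":0,"wy":0,"wz":0},
  {"x":0,"y":0,"z":0,"wx":0,"wy":0,"wz":0},
  {"x":0,"y":0,"z":0,"wx":0,"wy":0,"wz":0},
  {"x":0,"y":0,"z":0,"wx":0,"wy":0,"wz":0},
], fingers=30)

```text
time_s: 17.32
tcp_pos: [0.5254, 0.1831, 0.2425]
eef_rot: [[-0.994, 0.086, 0.071], [0.112, 0.761, 0.639], [0.001, 0.643, -0.766]]
ft_force: [0.1, 0.0, -0.6]
grip_width: 0.026
```

```bash
python3 st.py; python3 - <<'E'
from h import *
for n in("scene","top"):
    im=r.get_image(n)[:,:,::-1]
    c=im[140:220,330:430] if n=="scene" else im[190:260,240:310]
    cv2.imwrite(f"pics/{n}12c.png",cv2.resize(c,None,fx=8 if n=="top" else 7,fy=8 if n=="top" else 7,interpolation=cv2.INTER_CUBIC))
E
```

```text
17.325 bar in seat frame mm [ 0.08 -1.74  1.1 ] lean 40.00170839198165 barz/yaw 0.0006759870319996787 173.57597309183413 F stand [ 0.04 -0.14 -0.63] T [-0.66  0.06  0.01] 0.025953144164905222
```

View pics/scene12c.png

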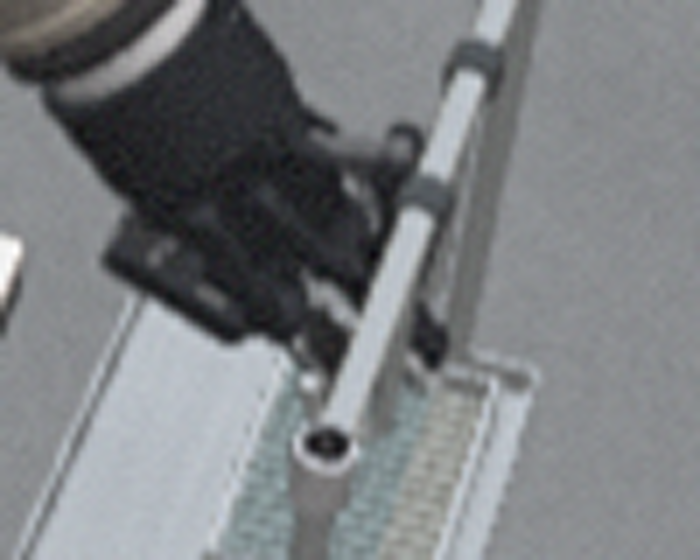

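View pics/top12c.png

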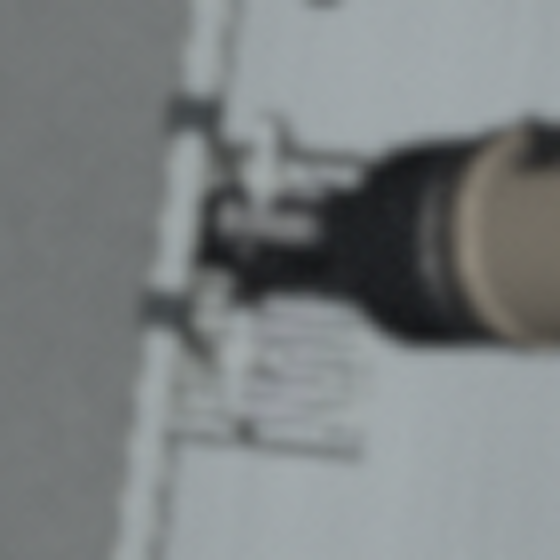

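Request:
servo_tool([
  {"x":-0.2,"y":-1.9,"z":2.3,"wx":0,"wy":0,"wz":0},
  {"x":-0.4,"y":-3.8,"z":4.6,"wx":0,"wy":0,"wz":0},
  {"x":-0.4,"y":-3.8,"z":4.6,"wx":0,"wy":0,"wz":0},
  {"x":-0.4,"y":-3.8,"z":4.6,"wx":0,"wy":0,"wz":0},
  {"x":-0.6,"y":-5,"z":6,"wx":0,"wy":0,"wz":0},
  {"x":-0.6,"y":-5,"z":6,"wx":0,"wy":0,"wz":0},
])

```text
time_s: 18.18
tcp_pos: [0.5227, 0.1594, 0.271]
eef_rot: [[-0.994, 0.086, 0.071], [0.112, 0.761, 0.639], [0.001, 0.643, -0.766]]
ft_force: [0.7, 0.7, -0.6]
grip_width: 0.0254
```

Request:
servo_tool([
  {"x":-0.7,"y":-6,"z":7,"wx":0,"wy":0,"wz":0},
  {"x":-0.7,"y":-6,"z":7,"wx":0,"wy":0,"wz":0},
  {"x":-1,"y":-10,"z":7,"wx":0,"wy":0,"wz":0},
  {"x":-1,"y":-12,"z":7,"wx":0,"wy":0,"wz":0},
  {"x":-1,"y":-15,"z":7,"wx":0,"wy":0,"wz":0},
  {"x":-1,"y":-15,"z":7,"wx":0,"wy":0,"wz":0},
  {"x":-1,"y":-15,"z":5,"wx":0,"wy":0,"wz":0},
  {"x":-1,"y":-15,"z":0,"wx":0,"wy":0,"wz":0},
  {"x":0,"y":-8,"z":0,"wx":0,"wy":0,"wz":0},
  {"x":0,"y":0,"z":0,"wx":0,"wy":0,"wz":0},
])

```text
time_s: 19.42
tcp_pos: [0.5154, 0.0571, 0.3172]
eef_rot: [[-0.994, 0.087, 0.072], [0.113, 0.761, 0.639], [0.001, 0.643, -0.766]]
ft_force: [0.6, -0.1, 0.0]
grip_width: 0.0258
```

```bash
python3 st.py; python3 - <<'E'
from h import *
for n in("scene","top"):
    im=r.get_image(n)[:,:,::-1]; cv2.imwrite(f"pics/{n}13.png",im)
    c=im[110:230,310:430] if n=="scene" else im[170:290,235:355]
    cv2.imwrite(f"pics/{n}13c.png",cv2.resize(c,None,fx=5,fy=5,interpolation=cv2.INTER_CUBIC))
E
```

```text
19.425 bar in seat frame mm [-126.25   -5.64   75.86] lean 40.00440235287087 barz/yaw 0.001284264429233827 173.51600625517034 F stand [-0.01 -0.56  0.02] T [-0.72  0.05 -0.  ] 0.02579715072655937
```

View pics/scene13c.png

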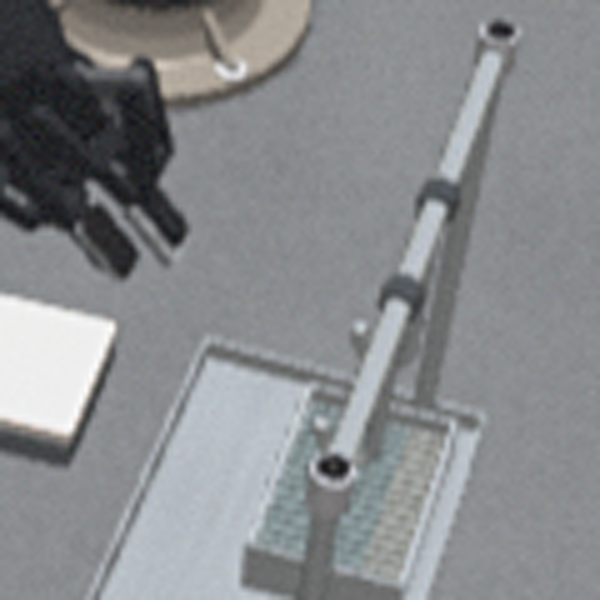

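View pics/top13c.png

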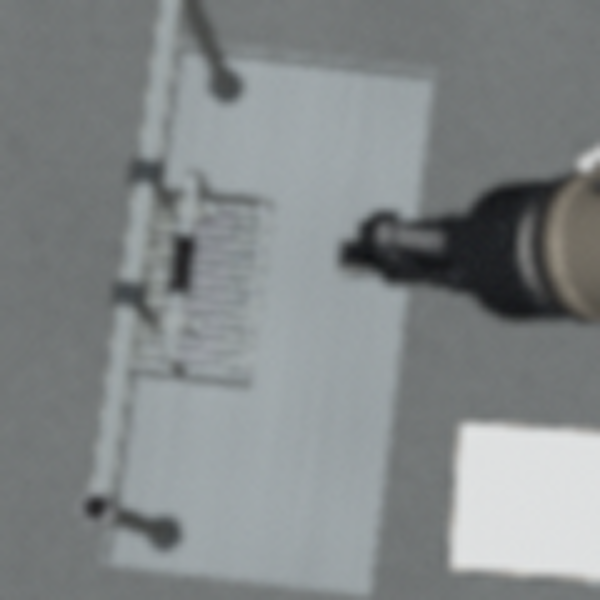

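View pics/scene13.png

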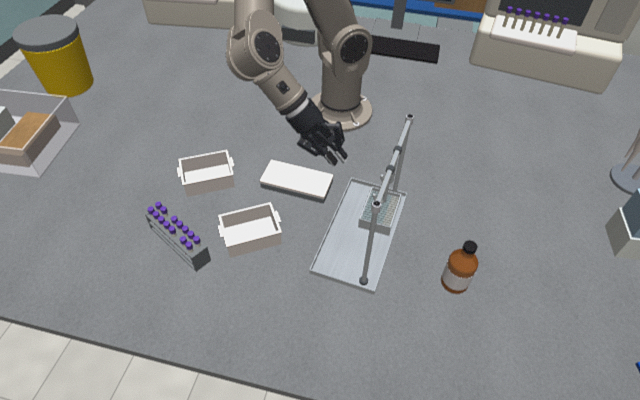

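The rack hangs on both hooks with the gripper clear. The sleeve is at (180,263) in the top crop. Next I'll measure the sleeve position, the rack's stillness and the bystanders.

```bash
python3 - <<'E'
from h import *
np.set_printoptions(precision=2,suppress=True)
a=np.radians(83.7);A=np.array([[np.cos(a),np.sin(a),0],[-np.sin(a),np.cos(a),0],[0,0,1]])
t=cv2.imread("pics/top13.png"); c,v=centroid(t,266,277,214,231,85); 
print(c,v,"sleeve in seat frame mm",A@(onz("top",c,.2)-[.5275,.2177,.2])*1000)
t2=r.get_image("top")[:,:,::-1]; b=cv2.imread("pics/top13.png")
print("diff rack region",np.abs(t2.astype(int)-b)[200:250,255:295].mean())
t0=cv2.imread("pics/top0.png"); s0=cv2.imread("pics/scene0.png"); s1=cv2.imread("pics/scene13.png")
d=np.abs(s1.astype(int)-s0).max(2)
for n,(x0,x1,y0,y1) in dict(dishrim=(172,240,175,198),spare=(215,285,200,258),tubes=(140,215,198,272),bottle=(435,485,235,300),box=(258,335,165,205)).items():
    print(n,(d[y0:y1,x0:x1]>40).sum())
E
```

```text
[271.01 222.1 ] [-0.11  0.99] sleeve in seat frame mm [ 0.46 -1.11 -0.  ]
diff rack region 0.7593333333333333
dishrim 23
spare 0
tubes 0
bottle 0
box 2
```

```bash
python3 -c "
from cell import r
print(r.hand_in()); print(r.sense()['time_s'])"
```

```text
the job is handed in; nothing more can be done
None
the job is handed in; nothing more can be done
```

The rack is hanging on the drying stand with its bar in both hook throats. I handed the job in at about 19.6 s of the 48 s allowed.

**What I did:**
- I gripped the rack by its sleeve with the tool leaning 40°, lifted it straight out of its dish and carried it to the stand.
- The bar went in through the hook mouths about 29 mm above the seat. I leaned the tool about 6° more there to clear the crossbar, then undid that on the way down.
- I lowered it until the vertical wrist force changed from −3 N to +3 N, eased up, opened the fingers and backed away.

**Last checks:**
- **Seat position:** the camera put the sleeve 0.5 mm front to back and 1.1 mm along the bar from the seat point. The wrist force put the bar at about 1 mm above seat height at contact. My estimate of the stand's position is good to about 2 mm.
- **Stillness:** two pictures a moment apart showed no movement of the rack. I judged how level it hangs by eye only.
- **Robot clear:** the wrist force was near zero, and the fingers were about 100 mm from the stand.
- **Other things:** the spare dish, tube rack, bottle and slide box showed no change between the first and last pictures. The staining dish's area differed by 23 pixels, which I put down to the rack being gone; I did not re-measure the dish.

**What disagreed:**
- A rough pick of the rack's corners, made mid-way, suggested it was about 6 mm off along the bar. I shifted it by about 2 mm, and the final picture shows about 1 mm.
- Two move calls were refused because rows left out some values; no motion came of them.

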